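# Stack the empty stack-nest tote on the loaded one and latch it

### The job

Stack the empty tote on the tote of sample bottles that is clamped in the steel tray, so that the two can be carried off together. These are stack-nest totes: give the empty one half a turn so that its feet sit in the other's rim pockets instead of letting it drop in on the bottles, and feel for the pockets gently, since the loaded tote was clamped by eye. Then press each end down, with never more than about 20 N, until the spring catch there clicks over the feet and the tote is level and fully home; leave the other things around alone.

Things in the scene. Friction and masses are not known exactly. Their poses are not given: they have to be found in the camera images.
- tote: The empty tote to move: open grey plastic stack-nest tote, 214 mm long (x) by 150 wide (y) by 100 high, 0.3 to 0.5 kg. Origin: centre of its underside, z up. Walls 3 mm, leaning out 5 to 7 degrees. Straight upright rim bands run along both long sides, 11 mm thick (y 64 to 75 mm), z 86 to 100. It has catches like the loaded one's, not used here.
- tray: Fixed steel tray 260 (x) by 194 mm (y), 3 mm floor, lip 14 high; origin under its centre, z up. In it the loaded tote (same model, eight bottles, caps up to 77 mm above the bench) is clamped immovably, its axes along the tray's but put in by eye: up to 7 mm off in x and in y and 0.05 rad askew, never measured. Its rim top is 103 mm above the bench.
- tray_rim (a point): Point of the tray at the loaded tote's nominal rim centre, 103 mm up. In the loaded tote's own frame, inside its mouth: the long rim bands' inner faces are upright at y = +-64 mm (z 86 to 100 above its underside), and each end's middle land has an upright inner face at x = +-92 mm (y -10 to 10, z 72 to 100).
- tray_pocket (a point): Nominal floor of one rim pocket, 85 mm up: x 97, y 20 in the loaded tote's frame. Each end has two pockets, at y = +20 and y = -45: 20 mm wide, 18 deep, hard floor, stops 103.5 mm from its middle, so a foot has 1.5 mm play. At y = -20 and y = +45 are nesting channels instead, open to 35 mm above its underside.
- tote_foot (a point): A foot of the empty tote, at the bottom of its +x end: outer edge of the underside, x 102, y -20, z 0 mm. Both ends have two feet, at y = -20 and y = +45, 17 mm wide, 6 high. Turned like the loaded tote they run down its channels (nesting); with x and y axes both reversed they enter its pockets (stacking): fully home, origin 85 mm above the bench.
- tote_end_a (a point): Top of the empty tote's rim at the middle of its +x end, x 99.5, y 0, z 100 mm: flat land 20 mm wide (y), 15 deep (x), the place to press this end down. On both totes the catch hooks seen at each end lie off-centre towards -y (at y -45 and +20), which shows which way round a tote stands.
- tote_end_b (a point): The same at its -x end (x -99.5 mm).
- tote_side_l (a point): Top of the empty tote's +y rim band at mid-length, y 69.5, z 100 mm: place to pinch it, across the 11 mm.
- tote_side_r (a point): Top of the empty tote's -y rim band at mid-length, y -69.5, z 100 mm: place to pinch it, across the 11 mm.
- catch_a (a joint): Sprung steel catch outside the loaded tote's +x end, hinged 45 mm up, with two hooks over the two pockets: 0 rad at rest, grows as they are pushed out. Feet set down loosely ride on the hooks' sloping tops, 12 to 14 mm too high; 6 to 16 N more on that end drives the hooks out some 0.1 rad, and in the last 1.5 mm they snap back to 0 over the feet.
- catch_b (a joint): The same catch at the loaded tote's -x end.
- reagent: Brown bottle 56 mm wide, 115 high, standing beyond the totes; leave alone.
- beaker: Glass beaker 68 mm wide, 85 high, standing beyond the totes, left; leave alone.
- corkring: Cork flask ring 100 mm wide, 30 high, left of the work; leave alone.
- jar: White jar 68 mm wide, 75 high, right of the work; leave alone.

How it is judged:
By the outcome, as a careful person would: the job done as asked, in the order asked, and still so for the second after the job is handed in, with the robot touching nothing.
It also fails if it takes over 72 s, if anything falls off the work surface, if the arm or the gripper's body presses on something with over 40 N, if the wrist force passes 120 N, or if a joint passes its speed limit or range.

### The arm

A 6-joint arm with a two-finger parallel gripper is mounted at the origin on the work surface. World frame = base frame: x ahead of the robot, y to its left, z up, the work surface at z = 0. Lengths are in mm, angles in rad, forces in N, time in s.
With the tool pointing down it reaches from about 350 to 950 mm from the base axis. Payload 17.4 kg.
Tool frame: the origin (TCP) lies midway between the tips of the shut fingers; the grasp point (between the pads) lies 19 mm behind it; z points along the fingers, y is the direction in which the jaws open and shut (so a half turn about z gives the same grasp; the last joint's range is limited). The gripper opens to 93 mm and grips with 3 to 60 N. Pads are 15 mm wide; open, the fingers measure 128 mm over their backs; the gripper's body (75 mm by 188 mm) begins 65 mm behind the grasp point.
Start: joints at [1.247, 0.116, 1.442, -0, 1.584, -0.038], TCP at [190.307, 647.623, 218.646] pointing down, gripper open.
Joint ranges: [-2.83, 2.83], [-0.83, 2.19], [0.07, 2.5], [-1.14, 4.28], [0.01, 3], [-2.97, 2.97]. Speed limits (rad/s): [1.89, 1.89, 2.22, 3.14, 3.14, 3.14].

### API

Orientations are given as a unit quaternion [w, x, y, z].
In Python, from plant import bot gives the robot as it stands.
- The arm moves only by the tool apply_moves, never from a script. Its argument "motion" is a list of rows, each an object with "jaw": the finger opening in cm, from 0 to 9.3; "delta_pos": the shift along the tool's x, y, z in cm, a list of three; "yaw": the turn about the tool's z in degrees. A call has 1 to 10 rows; each row shifts and turns the pose as measured when the row begins, along the tool's axes as they then stand; what a row does not reach is not made up. A row lasts 1/10 s, in which the tool goes at most 50 mm and 8.59 degrees, less where a joint would pass 70% of its speed; a pose out of reach is approached as far as the arm can. A call with a gripper value outside its range is refused whole. The fingers move at their own pace and stop on an object; "newtons" is the grip in N (left out, the last holds). Time passes only in rows, so rows that do not move let the fingers close. It gives the time, the measured TCP pose, the force and the opening at its end, in the units of the state.
- bot.observe(): the state, without advancing time (a new reading comes with each control period).
- bot.camera(name): name is "side" or "top"; returns a dict with "color" (400x640x3 uint8, red, green, blue), "z_map" (400x640 float32, mm along the optical axis (not along the pixel's ray), 0 where there is no reading), "fx", "fy", "cx", "cy" (pixels), "world_to_cam" (4x4, takes a point from world to camera coordinates). Camera axes: x right, y down, z forward; pixel columns grow to the right and rows downward; lengths in mm; the calibration is good to about 2 mm. A picture is of the moment at which its call begins.
- bot.sign_off(): hands the job in, once; it reports no verdict.
The state is a dict: "time_s": time; "joint_pos": joint angles; "dq": joint speeds; "tau": joint torques, N m; "ee_pos": TCP position; "ee_rot": TCP orientation; "contact_force": force on the tool from outside, world axes, zero at the start; "ft_torque": the same for the moment, N m; "finger_gap": opening from 0.0 (shut) to 1.0 (fully open).
Only numpy, scipy, OpenCV 4.12 (cv2) and the standard library are available. Lean on these libraries where they do the work, as an engineer would, in place of code of your own. Each camera call takes 0.05 s, during which the arm holds its last target.

## Working session

There is one attempt and no reset: what is moved stays moved. The work goes in short steps, Python scripts to look and compute and a tool call to move; the robot and the scene stay as the last step left them, time stands still between calls to the robot, and variables do not carry over. Pictures are saved under pics/ and viewed, and the job is handed in when it is done.

Besides the shell and the picture viewer there is one more tool, called after ">>>" in YAML: its name, and indented under it one key for each argument. apply_moves: Moves the arm, as the interface text tells. Its arguments: {"type":"object","properties":{"motion":{"type":"array","items":{"type":"object","properties":{"jaw":{"type":"number"},"delta_pos":{"type":"array","items":{"type":"number"}},"yaw":{"type":"number"}}}},"newtons":{"type":"number"}},"required":["motion"]}

```bash
ls; mkdir -p pics; cat > h.py <<'E'
import numpy as np, cv2
from plant import bot
def snap(n):
    c=bot.camera(n); np.savez(f'{n}.npz',**c); return c
def cloud(c):
    z=c['z_map'].astype(float); v,u=np.mgrid[0:z.shape[0],0:z.shape[1]]
    P=np.stack([(u-c['cx'])/c['fx']*z,(v-c['cy'])/c['fy']*z,z,np.ones_like(z)],-1)
    W=P@np.linalg.inv(c['world_to_cam']).T
    W[z==0]=np.nan
    return W[...,:3]
E
python3 - <<'E'
from h import *
for n in('top','side'):
    c=snap(n); cv2.imwrite(f'pics/{n}0.png',c['color'][...,::-1]); print(n,c['fx'],np.linalg.inv(c['world_to_cam']).round(3))
print(bot.observe())
E
```

```text
pics
top 400.64109420611567 [[-2.500000e-02 -9.910000e-01  1.290000e-01  4.448710e+02]
 [-1.000000e+00  2.400000e-02 -9.000000e-03  1.954000e+01]
 [ 6.000000e-03 -1.290000e-01 -9.920000e-01  1.344835e+03]
 [ 0.000000e+00  0.000000e+00  0.000000e+00  1.000000e+00]]
side 501.4894988877064 [[ 7.79000e-01 -3.84000e-01  4.96000e-01 -1.32626e+02]
 [-6.27000e-01 -4.73000e-01  6.19000e-01 -8.88233e+02]
 [-3.00000e-03 -7.93000e-01 -6.09000e-01  9.89354e+02]
 [ 0.00000e+00  0.00000e+00  0.00000e+00  1.00000e+00]]
{'time_s': 0.1, 'joint_pos': array([ 1.24719834e+00,  1.16446588e-01,  1.44215107e+00, -2.05718084e-05,
        1.58401796e+00, -3.77806682e-02]), 'dq': array([-0.00040241, -0.00171878, -0.00383835, -0.00246767, -0.00217281,
        0.00068432]), 'tau': array([ 1.84722303e-03, -7.22897887e+01, -6.23864150e+01,  7.82436552e-02,
        2.25975236e-02, -8.16230590e-05]), 'ee_pos': array([190.25819943, 647.45328626, 218.00266206]), 'ee_rot': array([-8.17993107e-05,  1.42422830e-01,  9.89805777e-01, -5.05001654e-04]), 'contact_force': array([ 0.34506477, -0.08965254,  0.07502848]), 'ft_torque': array([-0.0056968 , -0.00032526, -0.03949126]), 'finger_gap': 0.997522203855912}
```

View pics/top0.png

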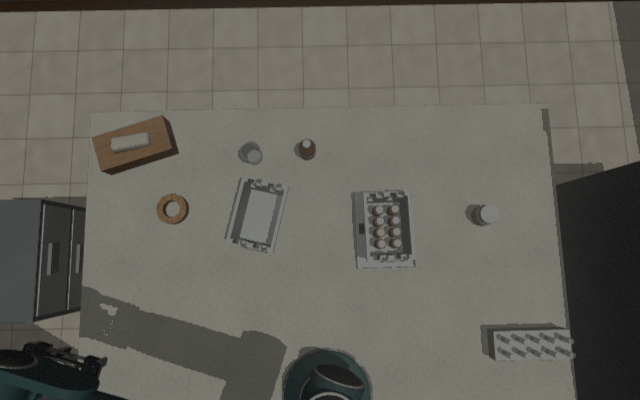

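View pics/side0.png

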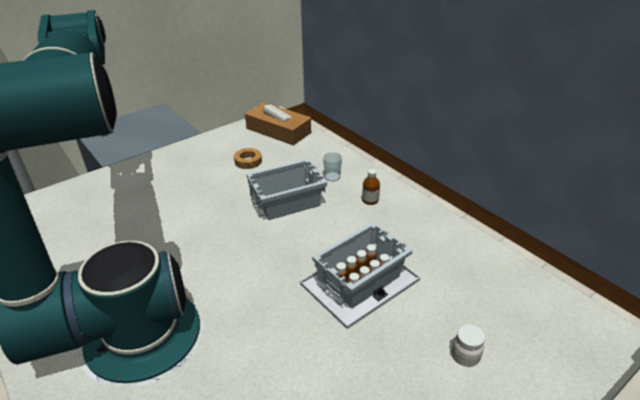

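```bash
python3 - <<'E'
from h import *
t=np.load('top.npz'); s=np.load('side.npz')
def crop(c,u0,u1,v0,v1,k): 
    im=c['color'][v0:v1,u0:u1,::-1]; im=cv2.convertScaleAbs(im,alpha=1.3)
    return cv2.resize(im,None,fx=k,fy=k,interpolation=cv2.INTER_CUBIC)
cv2.imwrite('pics/a.png',np.hstack([crop(t,215,300,170,260,4),crop(t,345,425,180,275,4)[:360]]))
cv2.imwrite('pics/b.png',np.hstack([crop(s,240,335,150,225,4),crop(s,300,425,215,290,4)[:300,:400]]))
E
```

```text
(no output)
```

View pics/a.png

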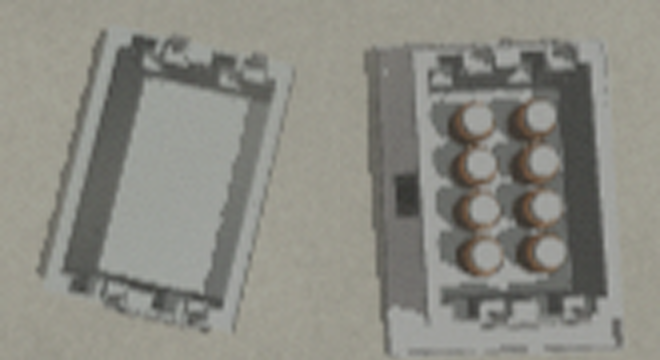

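```bash
python3 - <<'E'
from h import *
t=np.load('top.npz'); W=cloud(t)
np.set_printoptions(linewidth=400,suppress=True)
print('tote z');print('u',list(range(225,292,2)))
for v in range(174,256,3): print(v,np.nan_to_num(W[v,225:292:2,2],nan=-99).astype(int))
print('tray')
print('u',list(range(352,420,2)))
for v in range(186,272,3): print(v,np.nan_to_num(W[v,352:420:2,2],nan=-99).astype(int))
E
```

```text
tote z
u [225, 227, 229, 231, 233, 235, 237, 239, 241, 243, 245, 247, 249, 251, 253, 255, 257, 259, 261, 263, 265, 267, 269, 271, 273, 275, 277, 279, 281, 283, 285, 287, 289, 291]
174 [  0   2   0  -3  -2  -2  -4   1   1  -4   0   0   0   2  -2  -3 -99   0   0  -6  -1  -1   0   0 -99  -5   0   6   0   0   3  -2   1   0]
177 [-4  5 -8  0  0 -1  0 -7  1 97 96 -2  3  0  0  4  0 -1 -1 -1  6  2 -2  2 -5 -5  0 -2  1 -2 -3 -3  1 -1]
180 [  1  -3   6  -1   2   4   3   2   7  99 100 100  76  81  88 102  99  91 102  -3   0   0  -1   2  -6  -2  -3   0  -2   0  -2  -1  -1  -3]
183 [ -4  -3   1   1   0  -1  -4  -6  98  97  76  77  62  38  37  97  83  79  76  98 100 100  96  98  99   2   2   0  -1  -5  -4   2   0   0]
186 [  1   0   2   1  -1  -6   0 -99 100  99  68  51  42  34  32  64  69  79  80  85  97  99  61  46  52  98  81  98  93  95 101 100  -3  -6]
189 [ -5  -2  -1  -3  -5  -2  -2 101 101  89  62  49  21   1  11  22  28  31  42  42  47  53  52  31  36  81  76  80  80  99  99 100   0   0]
192 [ -1  -1  -4   0  -2   1   0  98 102  73  58  38  11   6   1   1   0   4   5   3   7  11  16  25  
[... 6345 characters left out ...]
9  76  38  30  61  90 100  85  87  86 100 100  97   3   0]
258 [  1  -2   0   5   4  -5   2   1 101 100 101  40  38  69 103  84  82  84  98  99 103  97  35  59  88  99 101  98  93 105 100 101  -4   1]
261 [ -1   0   0  -1   4   6   6   1 100  98 101 101 100  97  43  72  93 104  62  64  68  69  69  46  44  75 101 101   2  -2   1   6   1   0]
264 [-3  0  3  0 -1  0  0 -4  0  0  4  7  3  1  6  2  5  4  3  1  0  1  1  0 11  1  2  4  0  0  3  6  0  3]
267 [ 0  2  0  0  0 -1  5  3  3 -1  1  2  1  2  1  2  0  0  6  0  7  4  0  1  4  1 -1  0  0  5 15 13 -1 -1]
270 [  0   2   0  -2   0  -1   0  -1   0   0  -5   2  -2   3  -4  -5  -1  -5   0  -1  -2  -3 -99   0   1   2   0  -2  -4   0   0   0   0   0]
```

View pics/b.png

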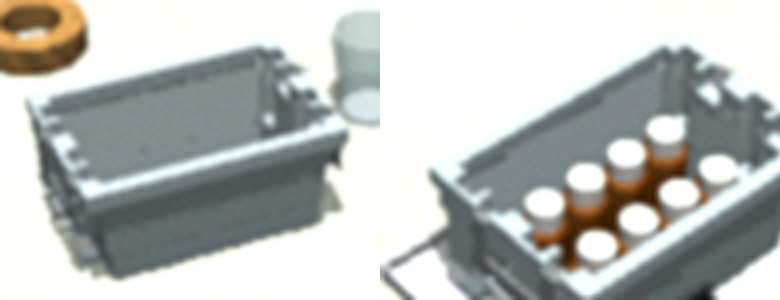

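```bash
cat >> h.py <<'E'
from scipy.optimize import least_squares, minimize
def fit_tote(W,box,zr=(92,112)):
    u0,u1,v0,v1=box
    P=W[v0:v1,u0:u1].reshape(-1,3); P=P[(P[:,2]>zr[0])&(P[:,2]<zr[1])][:,:2]
    r=cv2.minAreaRect(P.astype(np.float32))
    # long bands: |y|~69.5 (per side), ends from percentile
    def loc(p): 
        c,s=np.cos(p[2]),np.sin(p[2]); d=P-p[:2]; return d@np.array([[c,-s],[s,c]])
    c0=np.array(r[0]); a=np.deg2rad(r[2]); 
    if r[1][0]<r[1][1]: a+=np.pi/2
    a=(a+np.pi/2)%np.pi-np.pi/2
    p=np.array([*c0,a])
    for _ in range(20):
        q=loc(p); m=(abs(q[:,0])<85)&(abs(abs(q[:,1])-69.5)<9)
        x=q[m,0]; sd=np.sign(q[m,1]); y=q[m,1]-69.5*sd
        A=np.stack([np.ones_like(x),x,sd],1); k=np.linalg.lstsq(A,y,rcond=None)[0]
        p=p+np.array([-np.sin(p[2])*k[0],np.cos(p[2])*k[0],k[1]])
    q=loc(p); e=(np.sort(q[:,0])[-6:-1].mean()+np.sort(q[:,0])[1:6].mean())/2
    ext=(q[:,0].min(),q[:,0].max(),q[:,1].min(),q[:,1].max())
    return r,p,e,ext,m.sum(),k
E
python3 - <<'E'
from h import *
np.set_printoptions(suppress=True,precision=3)
for f,B in(('top',[(215,300,170,258),(345,422,184,272)]),('side',[(240,335,150,225),(300,425,215,305)])):
    W=cloud(np.load(f+'.npz'))
    for b in B: 
        for r in fit_tote(W,b): print(r)
        print()
E
```

```text
((570.5950317382812, 206.5594482421875), (151.13121032714844, 220.956298828125), 75.96624755859375)
[570.496 206.164  -0.243]
0.16471416096110403
(np.float64(-110.56340776541319), np.float64(110.51498474055742), np.float64(-75.27406745126439), np.float64(76.03632862421956))
424
[-0.     0.    -0.252]

((524.7047119140625, -202.6241912841797), (221.75643920898438, 151.64659118652344), 1.249018669128418)
[ 524.681 -201.534    0.024]
-0.222568681638748
(np.float64(-110.96713838039605), np.float64(110.7987149724197), np.float64(-77.04497934141791), np.float64(74.6450970895218))
451
[-0.     0.    -0.189]

((573.6119384765625, 206.1617431640625), (161.7656707763672, 222.5337371826172), 75.75414276123047)
[572.837 203.101  -0.246]
-0.6666928492055959
(np.float64(-111.20861030462733), np.float64(111.32561456264496), np.float64(-77.75816976083615), np.float64(84.28439605726378))
438
[-0.     0.    -0.107]

((526.8597412109375, -203.4395294189453), (223.28570556640625, 155.00469970703125), 1.49095618724823)
[ 526.903 -205.108    0.021]
0.009676923615359101
(np.float64(-111.73289158677922), np.float64(111.85768684212663), np.float64(-75.68464295901549), np.float64(79.56665260415966))
684
[-0.    -0.    -0.192]
```

```bash
cat >> h.py <<'E'
def pose():
    o=bot.observe(); w,x,y,z=o['ee_rot']
    th=np.arctan2(1-2*(x*x+z*z),2*(x*y-w*z)) # tool y axis angle
    return o,np.array(o['ee_pos']),th
def plan(x,y,z,th,n=None):
    """tool y angle th; prints rows"""
    o,p,t=pose(); T=np.array([x,y,z]); d=T-p; dth=(th-t+np.pi)%(2*np.pi)-np.pi
    N=n or int(max(np.ceil(np.linalg.norm(d)/49),np.ceil(abs(np.rad2deg(dth))/8.5),1))
    print('pos',p.round(1),'th',round(t,4),'d',d.round(1),'yawdeg',-np.rad2deg(dth).round(2),'N',N)
    rows=[]
    for i in range(N):
        a=t+dth*i/N; s=d/N/10
        ty=np.array([np.cos(a),np.sin(a)]); tx=np.array([-np.sin(a),np.cos(a)])
        rows.append([round(float(s[:2]@tx),2),round(float(s[:2]@ty),2),round(-s[2],2),round(-np.rad2deg(dth)/N,2)])
    print(rows)
E
python3 - <<'E'
from h import *
plan(525,-203,200,1.593)
E
```

```text
pos [190.3 647.5 218. ] th 1.285 d [ 334.7 -850.5  -18. ] yawdeg -17.65 N 19
[[-2.95, -3.8, np.float64(0.09), np.float64(-0.93)], [-2.89, -3.85, np.float64(0.09), np.float64(-0.93)], [-2.83, -3.89, np.float64(0.09), np.float64(-0.93)], [-2.76, -3.94, np.float64(0.09), np.float64(-0.93)], [-2.7, -3.98, np.float64(0.09), np.float64(-0.93)], [-2.64, -4.02, np.float64(0.09), np.float64(-0.93)], [-2.57, -4.07, np.float64(0.09), np.float64(-0.93)], [-2.5, -4.11, np.float64(0.09), np.float64(-0.93)], [-2.44, -4.15, np.float64(0.09), np.float64(-0.93)], [-2.37, -4.19, np.float64(0.09), np.float64(-0.93)], [-2.3, -4.22, np.float64(0.09), np.float64(-0.93)], [-2.23, -4.26, np.float64(0.09), np.float64(-0.93)], [-2.16, -4.3, np.float64(0.09), np.float64(-0.93)], [-2.09, -4.33, np.float64(0.09), np.float64(-0.93)], [-2.02, -4.36, np.float64(0.09), np.float64(-0.93)], [-1.95, -4.4, np.float64(0.09), np.float64(-0.93)], [-1.88, -4.43, np.float64(0.09), np.float64(-0.93)], [-1.81, -4.46, np.float64(0.09), np.float64(-0.93)], [-1.73, -4.49, np.float64(0.09), np.float64(-0.93)]]
```

>>> apply_moves:
  motion:
    - {"jaw":0,"delta_pos":[-2.9,-3.8,0],"yaw":-0.9}
    - {"jaw":0,"delta_pos":[-2.9,-3.8,0],"yaw":-0.9}
    - {"jaw":0,"delta_pos":[-2.8,-3.9,0],"yaw":-0.9}
    - {"jaw":0,"delta_pos":[-2.8,-3.9,0],"yaw":-0.9}
    - {"jaw":0,"delta_pos":[-2.7,-4,0],"yaw":-0.9}
    - {"jaw":0,"delta_pos":[-2.6,-4,0],"yaw":-0.9}
    - {"jaw":0,"delta_pos":[-2.6,-4.1,0],"yaw":-0.9}
    - {"jaw":0,"delta_pos":[-2.5,-4.1,0],"yaw":-0.9}
    - {"jaw":0,"delta_pos":[-2.4,-4.1,0],"yaw":-0.9}
    - {"jaw":0,"delta_pos":[-2.4,-4.2,0],"yaw":-0.9}

```text
time_s: 1.1
ee_pos: [367.7, 188.4, 213.7]
ee_rot: [-0.001, 0.057, 0.998, -0.003]
contact_force: [1.1, 1.2, 0.1]
finger_gap: 0.188
```

```bash
python3 - <<'E'
from h import *
plan(525,-203,190,1.593)
E
```

```text
pos [367.7 188.4 213.7] th 1.4571 d [ 157.3 -391.4  -23.7] yawdeg -7.79 N 9
[[-2.23, -4.12, np.float64(0.26), np.float64(-0.87)], [-2.17, -4.16, np.float64(0.26), np.float64(-0.87)], [-2.1, -4.19, np.float64(0.26), np.float64(-0.87)], [-2.04, -4.22, np.float64(0.26), np.float64(-0.87)], [-1.98, -4.25, np.float64(0.26), np.float64(-0.87)], [-1.91, -4.28, np.float64(0.26), np.float64(-0.87)], [-1.85, -4.31, np.float64(0.26), np.float64(-0.87)], [-1.78, -4.34, np.float64(0.26), np.float64(-0.87)], [-1.72, -4.36, np.float64(0.26), np.float64(-0.87)]]
```

>>> apply_moves:
  motion:
    - {"jaw":0,"delta_pos":[-2.2,-4.1,0.2],"yaw":-0.9}
    - {"jaw":0,"delta_pos":[-2.1,-4.1,0.2],"yaw":-0.9}
    - {"jaw":0,"delta_pos":[-2.0,-4.2,0.2],"yaw":-0.9}
    - {"jaw":0,"delta_pos":[-2,-4.2,0.2],"yaw":-0.9}
    - {"jaw":0,"delta_pos":[-1.9,-4.2,0.2],"yaw":-0.9}
    - {"jaw":0,"delta_pos":[-1.8,-4.2,0.2],"yaw":-0.9}
    - {"jaw":0,"delta_pos":[-1.7,-4.2,0.2],"yaw":-0.9}
    - {"jaw":0,"delta_pos":[-1.6,-4.0,0.2],"yaw":-0.9}
    - {"jaw":0,"delta_pos":[-1,-3,0.2],"yaw":0}
    - {"jaw":0,"delta_pos":[0,0,0],"yaw":0}

```text
time_s: 2.1
ee_pos: [513.4, -204.4, 195.6]
ee_rot: [-0.001, -0.006, 1.0, -0.003]
contact_force: [-0.3, -0.4, 0.8]
finger_gap: 0.008
```

```bash
python3 - <<'E'
from h import *
plan(525,-203,93,1.593)
E
```

```text
pos [ 513.4 -204.4  195.6] th 1.5827 d [  11.6    1.4 -102.6] yawdeg -0.59 N 3
[[-0.39, 0.04, np.float64(3.42), np.float64(-0.2)], [-0.39, 0.04, np.float64(3.42), np.float64(-0.2)], [-0.39, 0.04, np.float64(3.42), np.float64(-0.2)]]
```

>>> apply_moves:
  motion:
    - {"jaw":0,"delta_pos":[-0.4,0,3],"yaw":-0.6}
    - {"jaw":0,"delta_pos":[-0.4,0,3],"yaw":0}
    - {"jaw":0,"delta_pos":[-0.4,0,2.5],"yaw":0}
    - {"jaw":0,"delta_pos":[0,0,1],"yaw":0}
    - {"jaw":0,"delta_pos":[0,0,0],"yaw":0}
    - {"jaw":0,"delta_pos":[0,0,0],"yaw":0}

```text
time_s: 2.7
ee_pos: [524.9, -203.4, 98.4]
ee_rot: [-0.001, -0.011, 1.0, -0.003]
contact_force: [-0.7, -0.4, 0.6]
finger_gap: 0.006
```

```bash
python3 - <<'E'
from h import *
plan(525,-203,94,1.593); print(bot.observe())
E
```

```text
pos [ 524.9 -203.4   98.4] th 1.5924 d [ 0.1  0.4 -4.4] yawdeg -0.04 N 1
[[-0.01, 0.04, np.float64(0.44), np.float64(-0.04)]]
{'time_s': 2.7, 'joint_pos': array([-0.41211937, -0.06964714,  1.8276136 , -0.00553645,  1.38326986,
       -2.00345459]), 'dq': array([ 0.0033094 , -0.00615955,  0.00314965, -0.00042715,  0.00420087,
        0.00226841]), 'tau': array([-2.00354797e-02, -5.17489636e+01, -5.78481960e+01, -6.46966486e-02,
       -3.91809025e-02,  7.77497393e-03]), 'ee_pos': array([ 524.90182052, -203.42734271,   98.42974512]), 'ee_rot': array([-9.52441209e-04, -1.07847931e-02,  9.99938128e-01, -2.55378168e-03]), 'contact_force': array([-0.66761706, -0.38288327,  0.57083306]), 'ft_torque': array([ 0.03200211,  0.02069983, -0.00179515]), 'finger_gap': 0.005743740778117483}
```

>>> apply_moves:
  motion:
    - {"delta_pos":[3,0,0.2]}
    - {"delta_pos":[3,0,0.2]}
    - {"delta_pos":[1,0,0]}
    - {"delta_pos":[0.3,0,0]}
    - {"delta_pos":[0.2,0,0]}
    - {"delta_pos":[0.2,0,0]}
    - {"delta_pos":[0.2,0,0]}
    - {"delta_pos":[0.2,0,0]}

```text
invalid input
```

>>> apply_moves:
  motion:
    - {"jaw":0,"yaw":0,"delta_pos":[3,0,0.2]}
    - {"jaw":0,"yaw":0,"delta_pos":[3,0,0.2]}
    - {"jaw":0,"yaw":0,"delta_pos":[1,0,0]}
    - {"jaw":0,"yaw":0,"delta_pos":[0.3,0,0]}
    - {"jaw":0,"yaw":0,"delta_pos":[0.2,0,0]}
    - {"jaw":0,"yaw":0,"delta_pos":[0.2,0,0]}
    - {"jaw":0,"yaw":0,"delta_pos":[0.2,0,0]}
    - {"jaw":0,"yaw":0,"delta_pos":[0.2,0,0]}

```text
time_s: 3.5
ee_pos: [445.7, -205.6, 101.8]
ee_rot: [0.003, -0.012, 1.0, -0.005]
contact_force: [-0.5, 0.1, -0.1]
finger_gap: 0.004
```

>>> apply_moves:
  motion:
    - {"jaw":0,"yaw":0,"delta_pos":[0,0,0.4]}
    - {"jaw":0,"yaw":0,"delta_pos":[0,0,0.4]}
    - {"jaw":0,"yaw":0,"delta_pos":[0.2,0,0]}
    - {"jaw":0,"yaw":0,"delta_pos":[0.2,0,0]}

```text
time_s: 3.9
ee_pos: [445.1, -205.7, 92.9]
ee_rot: [0.007, -0.012, 1.0, -0.005]
contact_force: [25.5, 0.5, -5.6]
finger_gap: 0.005
```

>>> apply_moves:
  motion:
    - {"jaw":0,"yaw":0,"delta_pos":[0.2,0,0]}
    - {"jaw":0,"yaw":0,"delta_pos":[0.2,0,0]}

```text
time_s: 4.1
ee_pos: [445.2, -205.7, 93.0]
ee_rot: [0.013, -0.012, 1.0, -0.005]
contact_force: [20.3, -0.9, -8.4]
finger_gap: 0.002
```

>>> apply_moves:
  motion:
    - {"jaw":0,"yaw":0,"delta_pos":[0.2,0,0]}
    - {"jaw":0,"yaw":0,"delta_pos":[0.2,0,0]}

```text
time_s: 4.3
ee_pos: [445.3, -205.7, 93.1]
ee_rot: [0.018, -0.012, 1.0, -0.005]
contact_force: [22.2, -1.2, -8.8]
finger_gap: 0.004
```

```bash
cat >> h.py <<'E'
from scipy.spatial.transform import Rotation as R
def plan(x,y,z,th,n=None,vmax=49):
    o,p,t=pose(); q=o['ee_rot']; M=R.from_quat([q[1],q[2],q[3],q[0]])
    T=np.array([x,y,z]); d=T-p; dth=(th-t+np.pi)%(2*np.pi)-np.pi
    N=n or int(max(np.ceil(np.linalg.norm(d)/vmax),np.ceil(abs(np.rad2deg(dth))/8.5),1))
    print('pos',p.round(1),'th',round(t,4),'tilt',(M.as_matrix()[:2,2]).round(4),'d',d.round(1),'yawdeg',-np.rad2deg(dth).round(2),'N',N,'j6',o['joint_pos'][5].round(2),'F',o['contact_force'].round(1))
    for i in range(N):
        Mi=R.from_euler('z',dth*i/N)*M
        s=Mi.inv().apply(d/N/10); print(s.round(2).tolist(),round(float(-np.rad2deg(dth)/N),2))
E
python3 - <<'E'
from h import *
plan(595,-201,94,1.593)
E
```

```text
pos [ 445.3 -205.7   93.1] th 1.5953 tilt [ 0.0366 -0.01  ] d [149.7   4.7   0.9] yawdeg 0.13 N 4 j6 -2.09 F [22.2 -1.2 -8.8]
[-3.74, 0.02, 0.11] 0.03
[-3.74, 0.03, 0.11] 0.03
[-3.74, 0.03, 0.11] 0.03
[-3.74, 0.03, 0.11] 0.03
```

>>> apply_moves:
  motion:
    - {"jaw":0,"yaw":0,"delta_pos":[-3.7,0,0.1]}
    - {"jaw":0,"yaw":0,"delta_pos":[-3.7,0,0.1]}
    - {"jaw":0,"yaw":0,"delta_pos":[-3.7,0,0.1]}
    - {"jaw":0,"yaw":0,"delta_pos":[-2.5,0,0.1]}
    - {"jaw":0,"yaw":0,"delta_pos":[-0.5,0,0.1]}
    - {"jaw":0,"yaw":0,"delta_pos":[0,0,0]}

```text
time_s: 4.9
ee_pos: [591.3, -201.7, 91.3]
ee_rot: [0.018, -0.012, 1.0, -0.005]
contact_force: [-0.0, 0.2, -0.2]
finger_gap: 0.009
```

```bash
python3 - <<'E'
from h import *
plan(600,-201,95,1.593)
E
```

```text
pos [ 591.3 -201.7   91.3] th 1.5949 tilt [ 0.0365 -0.0098] d [8.7 0.7 3.7] yawdeg 0.11 N 1 j6 -1.97 F [-0.   0.2 -0.2]
[-0.88, 0.04, -0.34] 0.11
```

>>> apply_moves:
  motion:
    - {"jaw":0,"yaw":0,"delta_pos":[-0.5,0,-0.2]}
    - {"jaw":0,"yaw":0,"delta_pos":[-0.2,0,0]}
    - {"jaw":0,"yaw":0,"delta_pos":[-0.1,0,0]}
    - {"jaw":0,"yaw":0,"delta_pos":[-0.1,0,0]}
    - {"jaw":0,"yaw":0,"delta_pos":[-0.1,0,0]}

```text
time_s: 5.4
ee_pos: [599.3, -201.9, 94.2]
ee_rot: [0.018, -0.011, 1.0, -0.005]
contact_force: [-0.3, 0.4, 0.0]
finger_gap: 0.007
```

>>> apply_moves:
  motion:
    - {"jaw":0,"yaw":0,"delta_pos":[-0.15,0,0]}
    - {"jaw":0,"yaw":0,"delta_pos":[-0.15,0,0]}
    - {"jaw":0,"yaw":0,"delta_pos":[-0.15,0,0]}

```text
time_s: 5.7
ee_pos: [603.9, -201.9, 94.8]
ee_rot: [0.018, -0.011, 1.0, -0.005]
contact_force: [0.6, 0.9, -0.7]
finger_gap: 0.004
```

>>> apply_moves:
  motion:
    - {"jaw":0,"yaw":0,"delta_pos":[-0.15,0,0]}
    - {"jaw":0,"yaw":0,"delta_pos":[-0.15,0,0]}

```text
time_s: 5.9
ee_pos: [607.2, -201.8, 94.8]
ee_rot: [0.018, -0.011, 1.0, -0.005]
contact_force: [-0.5, 1.0, 0.6]
finger_gap: 0.007
```

>>> apply_moves:
  motion:
    - {"jaw":0,"yaw":0,"delta_pos":[-0.15,0,0]}
    - {"jaw":0,"yaw":0,"delta_pos":[-0.15,0,0]}

```text
time_s: 6.1
ee_pos: [610.5, -201.7, 94.9]
ee_rot: [0.018, -0.011, 1.0, -0.005]
contact_force: [0.2, -0.1, -0.4]
finger_gap: 0.004
```

>>> apply_moves:
  motion:
    - {"jaw":0,"yaw":0,"delta_pos":[-0.1,0,0]}
    - {"jaw":0,"yaw":0,"delta_pos":[-0.1,0,0]}

```text
time_s: 6.3
ee_pos: [611.2, -201.7, 94.9]
ee_rot: [0.016, -0.011, 1.0, -0.005]
contact_force: [-15.8, 1.6, 8.0]
finger_gap: 0.003
```

>>> apply_moves:
  motion:
    - {"jaw":0,"yaw":0,"delta_pos":[-0.1,0,0]}
    - {"jaw":0,"yaw":0,"delta_pos":[-0.1,0,0]}

```text
time_s: 6.5
ee_pos: [611.2, -201.7, 94.9]
ee_rot: [0.013, -0.011, 1.0, -0.005]
contact_force: [-11.2, 1.5, 6.5]
finger_gap: 0.001
```

>>> apply_moves:
  motion:
    - {"jaw":0,"yaw":0,"delta_pos":[-0.2,0,0]}
    - {"jaw":0,"yaw":0,"delta_pos":[-0.2,0,0]}
    - {"jaw":0,"yaw":0,"delta_pos":[-0.2,0,0]}
    - {"jaw":0,"yaw":0,"delta_pos":[-0.2,0,0]}

```text
time_s: 6.9
ee_pos: [611.2, -201.7, 95.1]
ee_rot: [0.003, -0.011, 1.0, -0.004]
contact_force: [-21.9, 1.0, 11.7]
finger_gap: 0.007
```

```bash
python3 - <<'E'
from h import *
plan(580,-165,95,1.593)
E
```

```text
pos [ 611.2 -201.7   95.1] th 1.5925 tilt [ 0.0058 -0.0079] d [-31.2  36.7  -0.1] yawdeg -0.03 N 1 j6 -1.95 F [-21.9   1.   11.7]
[3.04, 3.74, -0.04] -0.03
```

>>> apply_moves:
  motion:
    - {"jaw":0,"yaw":0,"delta_pos":[1.5,1.5,0]}
    - {"jaw":0,"yaw":0,"delta_pos":[0.6,1.2,0]}
    - {"jaw":0,"yaw":0,"delta_pos":[0,0.5,0]}
    - {"jaw":0,"yaw":0,"delta_pos":[0,0.1,0]}
    - {"jaw":0,"yaw":0,"delta_pos":[0,0.1,0]}

```text
time_s: 7.4
ee_pos: [589.5, -167.0, 94.9]
ee_rot: [0.003, -0.011, 1.0, -0.004]
contact_force: [-0.6, 0.9, 0.4]
finger_gap: 0.001
```

>>> apply_moves:
  motion:
    - {"jaw":0,"yaw":0,"delta_pos":[0,0.15,0]}
    - {"jaw":0,"yaw":0,"delta_pos":[0,0.15,0]}
    - {"jaw":0,"yaw":0,"delta_pos":[0,0.15,0]}

```text
time_s: 7.7
ee_pos: [590.1, -162.7, 94.8]
ee_rot: [0.003, -0.011, 1.0, -0.004]
contact_force: [0.1, -0.3, 0.3]
finger_gap: 0.008
```

>>> apply_moves:
  motion:
    - {"jaw":0,"yaw":0,"delta_pos":[0,0.15,0]}
    - {"jaw":0,"yaw":0,"delta_pos":[0,0.15,0]}

```text
time_s: 7.9
ee_pos: [590.2, -159.7, 94.6]
ee_rot: [0.003, -0.011, 1.0, -0.004]
contact_force: [0.5, -1.0, -0.1]
finger_gap: 0.004
```

>>> apply_moves:
  motion:
    - {"jaw":0,"yaw":0,"delta_pos":[0,0.15,0]}
    - {"jaw":0,"yaw":0,"delta_pos":[0,0.15,0]}

```text
time_s: 8.1
ee_pos: [590.1, -156.5, 94.6]
ee_rot: [0.003, -0.011, 1.0, -0.004]
contact_force: [0.1, -0.2, -0.8]
finger_gap: 0.007
```

>>> apply_moves:
  motion:
    - {"jaw":0,"yaw":0,"delta_pos":[0,0.15,0]}
    - {"jaw":0,"yaw":0,"delta_pos":[0,0.1,0]}

```text
time_s: 8.3
ee_pos: [590.1, -153.6, 94.6]
ee_rot: [0.003, -0.011, 1.0, -0.004]
contact_force: [-0.5, 0.5, -0.1]
finger_gap: 0.008
```

>>> apply_moves:
  motion:
    - {"jaw":0,"yaw":0,"delta_pos":[0,0.15,0]}
    - {"jaw":0,"yaw":0,"delta_pos":[0,0.15,0]}

```text
time_s: 8.5
ee_pos: [590.0, -150.6, 94.6]
ee_rot: [0.003, -0.011, 1.0, -0.004]
contact_force: [0.9, -5.6, 0.3]
finger_gap: 0.007
```

>>> apply_moves:
  motion:
    - {"jaw":0,"yaw":0,"delta_pos":[0,0.15,0]}
    - {"jaw":0,"yaw":0,"delta_pos":[0,0.15,0]}

```text
time_s: 8.7
ee_pos: [590.1, -149.7, 95.2]
ee_rot: [0.004, -0.01, 1.0, -0.007]
contact_force: [-0.4, -10.8, 2.5]
finger_gap: 0.004
```

>>> apply_moves:
  motion:
    - {"jaw":0,"yaw":0,"delta_pos":[0,0.15,0]}
    - {"jaw":0,"yaw":0,"delta_pos":[0,0.1,0]}

```text
time_s: 8.9
ee_pos: [590.2, -149.3, 95.9]
ee_rot: [0.004, -0.01, 1.0, -0.009]
contact_force: [-0.8, -5.8, 0.5]
finger_gap: 0.005
```

```bash
python3 - <<'E'
from h import *
plan(467,-157,95,1.593)
E
```

```text
pos [ 590.2 -149.3   95.9] th 1.5905 tilt [ 0.0081 -0.0181] d [-123.2   -7.7   -0.9] yawdeg -0.14 N 3 j6 -1.87 F [-0.8 -5.8  0.5]
[4.11, -0.17, 0.0] -0.05
[4.11, -0.17, 0.0] -0.05
[4.11, -0.17, 0.0] -0.05
```

>>> apply_moves:
  motion:
    - {"jaw":0,"yaw":0,"delta_pos":[0.3,-0.7,0]}
    - {"jaw":0,"yaw":-0.1,"delta_pos":[3.7,0,0]}
    - {"jaw":0,"yaw":0,"delta_pos":[3.7,0,0]}
    - {"jaw":0,"yaw":0,"delta_pos":[3.7,0,0]}
    - {"jaw":0,"yaw":0,"delta_pos":[0.5,0,0]}
    - {"jaw":0,"yaw":0,"delta_pos":[0,0,0]}

```text
time_s: 9.5
ee_pos: [467.0, -159.9, 94.1]
ee_rot: [0.004, -0.011, 1.0, -0.009]
contact_force: [0.5, 0.6, 0.3]
finger_gap: 0.004
```

```bash
python3 - <<'E'
from h import *
plan(468,-155,95,1.593)
E
```

```text
pos [ 467.  -159.9   94.1] th 1.5927 tilt [ 0.0076 -0.0174] d [1.  4.9 0.9] yawdeg -0.02 N 1 j6 -1.96 F [0.5 0.6 0.3]
[-0.12, 0.49, -0.1] -0.02
```

>>> apply_moves:
  motion:
    - {"jaw":0,"yaw":0,"delta_pos":[0,0.25,0]}
    - {"jaw":0,"yaw":0,"delta_pos":[0,0.15,0]}
    - {"jaw":0,"yaw":0,"delta_pos":[0,0.1,0]}

```text
time_s: 9.8
ee_pos: [468.5, -154.9, 94.3]
ee_rot: [0.004, -0.011, 1.0, -0.009]
contact_force: [0.3, 0.6, 0.5]
finger_gap: 0.005
```

>>> apply_moves:
  motion:
    - {"jaw":0,"yaw":0,"delta_pos":[0,0.1,0]}

```text
time_s: 9.9
ee_pos: [468.9, -153.9, 94.2]
ee_rot: [0.004, -0.011, 1.0, -0.009]
contact_force: [-3.6, -8.3, 1.2]
finger_gap: 0.007
```

>>> apply_moves:
  motion:
    - {"jaw":0,"yaw":0,"delta_pos":[0,0.1,0]}

```text
time_s: 10.0
ee_pos: [469.0, -153.7, 94.2]
ee_rot: [0.003, -0.011, 1.0, -0.01]
contact_force: [-4.5, -12.2, 2.8]
finger_gap: 0.006
```

>>> apply_moves:
  motion:
    - {"jaw":0,"yaw":0,"delta_pos":[0,0.1,0]}

```text
time_s: 10.1
ee_pos: [469.1, -153.7, 94.3]
ee_rot: [0.003, -0.011, 1.0, -0.011]
contact_force: [-3.7, -10.9, 1.3]
finger_gap: 0.006
```

>>> apply_moves:
  motion:
    - {"jaw":0,"yaw":0,"delta_pos":[0,0.1,0]}

```text
time_s: 10.2
ee_pos: [469.2, -153.7, 94.5]
ee_rot: [0.003, -0.011, 1.0, -0.012]
contact_force: [-3.8, -9.3, 2.4]
finger_gap: 0.005
```

```bash
python3 - <<'E'
from h import *
plan(529,-243,95,1.595)
E
```

```text
pos [ 469.2 -153.7   94.5] th 1.5937 tilt [ 0.0055 -0.0248] d [ 59.8 -89.3   0.5] yawdeg -0.08 N 3 j6 -1.94 F [-3.8 -9.3  2.4]
[-1.93, -3.02, 0.07] -0.03
[-1.92, -3.02, 0.07] -0.03
[-1.92, -3.02, 0.07] -0.03
```

>>> apply_moves:
  motion:
    - {"jaw":0,"yaw":0,"delta_pos":[-2,-3,0]}
    - {"jaw":0,"yaw":0,"delta_pos":[-2,-3,0]}
    - {"jaw":0,"yaw":0,"delta_pos":[-1.7,-2.2,0.2]}
    - {"jaw":0,"yaw":0,"delta_pos":[0,-0.3,0]}
    - {"jaw":0,"yaw":0,"delta_pos":[0,0,0]}

```text
time_s: 10.7
ee_pos: [531.5, -239.5, 94.1]
ee_rot: [0.002, -0.013, 1.0, -0.012]
contact_force: [-0.4, 0.5, -0.6]
finger_gap: 0.007
```

>>> apply_moves:
  motion:
    - {"jaw":0,"yaw":0,"delta_pos":[0,-0.2,0]}
    - {"jaw":0,"yaw":0,"delta_pos":[0,-0.1,0]}

```text
time_s: 10.9
ee_pos: [531.1, -241.4, 93.9]
ee_rot: [0.002, -0.013, 1.0, -0.012]
contact_force: [-0.0, -0.0, 0.6]
finger_gap: 0.003
```

>>> apply_moves:
  motion:
    - {"jaw":0,"yaw":0,"delta_pos":[0,-0.3,0]}
    - {"jaw":0,"yaw":0,"delta_pos":[0,-0.25,0]}
    - {"jaw":0,"yaw":0,"delta_pos":[0,-0.15,0]}
    - {"jaw":0,"yaw":0,"delta_pos":[0,-0.1,0]}

```text
time_s: 11.3
ee_pos: [530.9, -248.9, 94.9]
ee_rot: [0.003, -0.014, 1.0, -0.012]
contact_force: [0.4, -0.2, -0.0]
finger_gap: 0.007
```

>>> apply_moves:
  motion:
    - {"jaw":0,"yaw":0,"delta_pos":[0,-0.1,0]}
    - {"jaw":0,"yaw":0,"delta_pos":[0,-0.1,0]}

```text
time_s: 11.5
ee_pos: [531.0, -251.0, 95.1]
ee_rot: [0.003, -0.014, 1.0, -0.012]
contact_force: [-0.4, -0.5, -0.0]
finger_gap: 0.004
```

>>> apply_moves:
  motion:
    - {"jaw":0,"yaw":0,"delta_pos":[0,-0.1,0]}
    - {"jaw":0,"yaw":0,"delta_pos":[0,-0.1,0]}

```text
time_s: 11.7
ee_pos: [531.0, -253.2, 95.1]
ee_rot: [0.003, -0.014, 1.0, -0.012]
contact_force: [0.3, -0.3, 0.6]
finger_gap: 0.009
```

>>> apply_moves:
  motion:
    - {"jaw":0,"yaw":0,"delta_pos":[0,-0.1,0]}

```text
time_s: 11.8
ee_pos: [531.1, -254.2, 95.1]
ee_rot: [0.003, -0.014, 1.0, -0.012]
contact_force: [0.4, 1.6, 0.9]
finger_gap: 0.002
```

>>> apply_moves:
  motion:
    - {"jaw":0,"yaw":0,"delta_pos":[0,-0.1,0]}

```text
time_s: 11.9
ee_pos: [531.0, -254.6, 95.0]
ee_rot: [0.002, -0.014, 1.0, -0.011]
contact_force: [-1.1, 11.6, 2.7]
finger_gap: 0.004
```

>>> apply_moves:
  motion:
    - {"jaw":0,"yaw":0,"delta_pos":[0,-0.1,0]}

```text
time_s: 12.0
ee_pos: [531.1, -254.5, 94.9]
ee_rot: [0.002, -0.014, 1.0, -0.01]
contact_force: [-1.7, 11.0, 3.5]
finger_gap: 0.004
```

>>> apply_moves:
  motion:
    - {"jaw":0,"yaw":0,"delta_pos":[0,-0.1,0]}

```text
time_s: 12.1
ee_pos: [531.1, -254.5, 95.0]
ee_rot: [0.002, -0.014, 1.0, -0.009]
contact_force: [-1.8, 10.1, 4.5]
finger_gap: 0.01
```

>>> apply_moves:
  motion:
    - {"jaw":0,"yaw":0,"delta_pos":[0,-0.2,0]}
    - {"jaw":0,"yaw":0,"delta_pos":[0,-0.2,0]}
    - {"jaw":0,"yaw":0,"delta_pos":[0,-0.2,0]}
    - {"jaw":0,"yaw":0,"delta_pos":[0,-0.2,0]}

```text
time_s: 12.5
ee_pos: [531.1, -254.6, 95.0]
ee_rot: [0.001, -0.015, 1.0, -0.001]
contact_force: [-3.7, 17.7, 6.4]
finger_gap: 0.002
```

```bash
python3 - <<'E'
from h import *
plan(531,-220,190,1.595)
E
```

```text
pos [ 531.1 -254.6   95. ] th 1.6012 tilt [ 0.0016 -0.0012] d [-0.1 34.6 95. ] yawdeg 0.35 N 3 j6 -2.09 F [-3.7 17.7  6.4]
[-0.04, 1.15, -3.17] 0.12
[-0.04, 1.15, -3.17] 0.12
[-0.03, 1.15, -3.17] 0.12
```

>>> apply_moves:
  motion:
    - {"jaw":0,"yaw":0,"delta_pos":[0,1,-3]}
    - {"jaw":0,"yaw":0,"delta_pos":[0,2,-4]}
    - {"jaw":0,"yaw":0,"delta_pos":[0,4,-2]}
    - {"jaw":0,"yaw":0,"delta_pos":[0,4.5,0]}

```text
time_s: 12.9
ee_pos: [526.7, -139.5, 186.9]
ee_rot: [-0.001, -0.013, 1.0, 0.001]
contact_force: [0.2, 0.1, -0.4]
finger_gap: 0.004
```

```bash
python3 - <<'E'
from h import *
plan(508,220,150,1.327)
E
```

```text
pos [ 526.7 -139.5  186.9] th 1.5961 tilt [-0.0013  0.001 ] d [-18.7 359.5 -36.9] yawdeg 15.42 N 8 j6 -1.9 F [ 0.2  0.1 -0.4]
[0.12, 4.5, 0.47] 1.93
[0.27, 4.49, 0.47] 1.93
[0.42, 4.48, 0.47] 1.93
[0.57, 4.46, 0.47] 1.93
[0.72, 4.44, 0.47] 1.93
[0.87, 4.41, 0.47] 1.93
[1.02, 4.38, 0.47] 1.93
[1.17, 4.35, 0.47] 1.93
```

>>> apply_moves:
  motion:
    - {"jaw":0,"yaw":1.9,"delta_pos":[0.1,4.5,0.3]}
    - {"jaw":0,"yaw":1.9,"delta_pos":[0.3,4.5,0.4]}
    - {"jaw":0,"yaw":1.9,"delta_pos":[0.4,4.5,0.4]}
    - {"jaw":0,"yaw":1.9,"delta_pos":[0.6,4.4,0.4]}
    - {"jaw":0,"yaw":1.9,"delta_pos":[0.7,4.4,0.4]}
    - {"jaw":0,"yaw":1.9,"delta_pos":[0.9,4.4,0.4]}
    - {"jaw":0,"yaw":1.9,"delta_pos":[1,4.3,0.4]}
    - {"jaw":0,"yaw":1.9,"delta_pos":[0.7,2.5,0.4]}
    - {"jaw":0,"yaw":0,"delta_pos":[0,0,0]}

```text
time_s: 13.8
ee_pos: [506.6, 216.0, 157.9]
ee_rot: [0.003, 0.124, 0.992, 0.001]
contact_force: [0.0, -0.5, -0.6]
finger_gap: 0.004
```

```bash
python3 - <<'E'
from h import *
plan(508,220,91,1.327)
E
```

```text
pos [506.6 216.  157.9] th 1.3221 tilt [0.0054 0.0008] d [  1.4   4.  -66.9] yawdeg -0.28 N 2 j6 -0.96 F [ 0.  -0.5 -0.6]
[-0.0, 0.2, 3.35] -0.14
[-0.0, 0.2, 3.35] -0.14
```

>>> apply_moves:
  motion:
    - {"jaw":0,"yaw":-0.3,"delta_pos":[0,0.4,2.5]}
    - {"jaw":0,"yaw":0,"delta_pos":[0,0,2.5]}
    - {"jaw":0,"yaw":0,"delta_pos":[0,0,1.4]}
    - {"jaw":0,"yaw":0,"delta_pos":[0.3,0,0.1]}
    - {"jaw":0,"yaw":0,"delta_pos":[0.3,0,0]}
    - {"jaw":0,"yaw":0,"delta_pos":[0.3,0,0]}
    - {"jaw":0,"yaw":0,"delta_pos":[0.1,0,0]}

```text
time_s: 14.5
ee_pos: [499.2, 221.2, 94.4]
ee_rot: [0.005, 0.12, 0.993, 0.001]
contact_force: [-0.4, 0.9, 0.6]
finger_gap: 0.006
```

```bash
cat >> h.py <<'E'
def inT(P,T):
    c,s=np.cos(T[2]),np.sin(T[2]); d=np.array(P[:2])-np.array(T[:2]); return np.array([c*d[0]+s*d[1],-s*d[0]+c*d[1]])
def outT(q,T):
    c,s=np.cos(T[2]),np.sin(T[2]); return np.array([T[0]+c*q[0]-s*q[1],T[1]+s*q[0]+c*q[1]])
L=(528.1,-203.3,0.025)
E=(571.5,204.7,-0.244)
E
python3 - <<'E'
from h import *
o,p,t=pose(); print(p,t,inT(p,E))
plan(*outT((-78,0),E),90,1.327)
E
```

```text
[499.15860238 221.15706081  94.40730453] 1.3294905962550512 [-74.17439833  -1.50708095]
pos [499.2 221.2  94.4] th 1.3295 tilt [0.0094 0.0013] d [-3.3  2.4 -4.4] yawdeg 0.14 N 1 j6 -0.96 F [-0.4  0.9  0.6]
[0.39, 0.15, 0.44] 0.14
```

>>> apply_moves:
  motion:
    - {"jaw":0,"yaw":0,"delta_pos":[0.2,0.1,0.2]}
    - {"jaw":0,"yaw":0,"delta_pos":[0.2,0.1,0.1]}
    - {"jaw":0,"yaw":0,"delta_pos":[0.1,0,0]}

```text
time_s: 14.8
ee_pos: [495.0, 224.7, 92.9]
ee_rot: [0.006, 0.12, 0.993, 0.002]
contact_force: [-0.4, -0.8, -0.1]
finger_gap: 0.002
```

>>> apply_moves:
  motion:
    - {"jaw":0,"yaw":0,"delta_pos":[0.1,0,0]}
    - {"jaw":0,"yaw":0,"delta_pos":[0.1,0,0]}

```text
time_s: 15.0
ee_pos: [493.0, 225.3, 93.0]
ee_rot: [0.006, 0.12, 0.993, 0.002]
contact_force: [2.0, -0.2, -1.5]
finger_gap: 0.003
```

>>> apply_moves:
  motion:
    - {"jaw":0,"yaw":0,"delta_pos":[0.1,0,0]}
    - {"jaw":0,"yaw":0,"delta_pos":[0.1,0,0]}

```text
time_s: 15.2
ee_pos: [491.2, 225.8, 93.1]
ee_rot: [0.006, 0.12, 0.993, 0.002]
contact_force: [2.1, -0.4, -0.2]
finger_gap: 0.007
```

>>> apply_moves:
  motion:
    - {"jaw":0,"yaw":0,"delta_pos":[0.1,0,0]}
    - {"jaw":0,"yaw":0,"delta_pos":[0.1,0,0]}

```text
time_s: 15.4
ee_pos: [489.3, 226.2, 93.1]
ee_rot: [0.006, 0.12, 0.993, 0.002]
contact_force: [1.8, -0.8, -1.0]
finger_gap: 0.006
```

```bash
python3 - <<'E'
from h import *
o,p,t=pose(); q=inT(p,E); print(q)
o2=outT((q[0]+83.05,0),E); print('new origin',o2)
T=(*o2,-.244); g=outT((0,69.5),T); print(g)
plan(*g,130,1.327)
E
```

```text
[-84.96439794   1.00568474]
new origin [569.64230768 205.16249187]
[586.4325393 272.6038599]
pos [489.3 226.2  93.1] th 1.3295 tilt [0.0133 0.0021] d [97.1 46.4 36.9] yawdeg 0.14 N 3 j6 -0.94 F [ 1.8 -0.8 -1. ]
[-2.79, 2.28, -1.18] 0.05
[-2.79, 2.28, -1.18] 0.05
[-2.79, 2.29, -1.18] 0.05
```

>>> apply_moves:
  motion:
    - {"jaw":0,"yaw":0.1,"delta_pos":[-0.5,0,-0.5]}
    - {"jaw":0,"yaw":0,"delta_pos":[-1,0,-2.5]}
    - {"jaw":6,"yaw":0,"delta_pos":[-2.5,2.3,-1.5]}
    - {"jaw":6,"yaw":0,"delta_pos":[-2.3,2.3,0]}
    - {"jaw":6,"yaw":0,"delta_pos":[-1.3,1.4,0]}
    - {"jaw":6,"yaw":0,"delta_pos":[0,0,0]}

```text
time_s: 16.0
ee_pos: [580.5, 267.2, 143.0]
ee_rot: [0.006, 0.121, 0.993, 0.002]
contact_force: [0.4, 0.1, 0.2]
finger_gap: 0.302
```

```bash
python3 - <<'E'
from h import *
c=snap('top'); W=cloud(c)
cv2.imwrite('pics/c.png',cv2.resize(c['color'][150:280,200:330,::-1],None,fx=5,fy=5,interpolation=cv2.INTER_CUBIC))
T=(569.64,205.16,-.244); g=outT((0,69.5),T)
plan(*g,87,1.327)
E
```

```text
pos [579.7 266.7 142.9] th 1.3272 tilt [0.0124 0.0029] d [  6.7   5.9 -55.9] yawdeg 0.01 N 2 j6 -0.93 F [ 0.6  0.3 -0.7]
[-0.22, 0.35, 2.8] 0.01
[-0.22, 0.35, 2.8] 0.01
```

View pics/c.png

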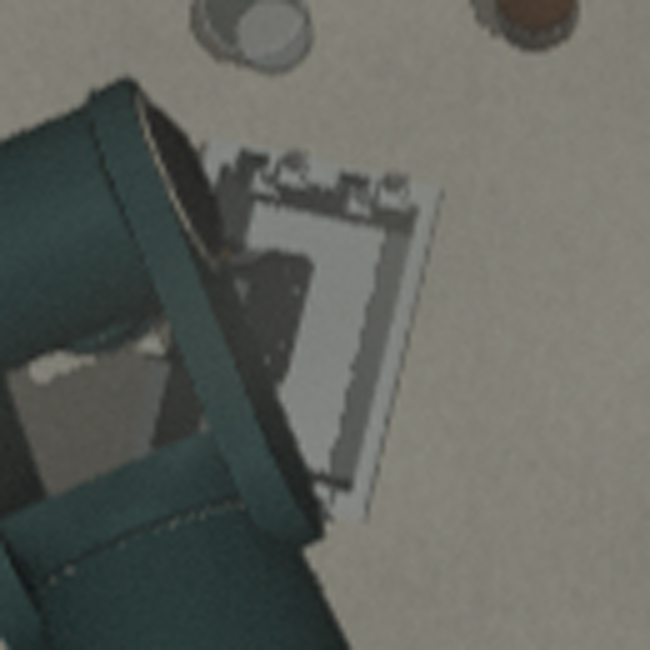

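>>> apply_moves:
  motion:
    - {"jaw":6,"yaw":0,"delta_pos":[-0.4,0.7,0]}
    - {"jaw":6,"yaw":0,"delta_pos":[0,0,1]}
    - {"jaw":6,"yaw":0,"delta_pos":[0,0,2]}
    - {"jaw":6,"yaw":0,"delta_pos":[0,0,1.5]}
    - {"jaw":6,"yaw":0,"delta_pos":[0,0,0.4]}
    - {"jaw":6,"yaw":0,"delta_pos":[0,0,0]}

```text
time_s: 16.65
ee_pos: [583.9, 271.6, 90.8]
ee_rot: [0.005, 0.122, 0.993, 0.002]
contact_force: [-0.7, -0.3, 0.8]
finger_gap: 0.645
```

```bash
python3 - <<'E'
from h import *
T=(569.64,205.16,-.244); g=outT((0,69.5),T); print(pose()[0]['finger_gap'])
plan(*g,87,1.327)
E
```

```text
0.6445101286293584
pos [583.9 271.6  90.8] th 1.327 tilt [0.0111 0.0025] d [ 2.5  1.  -3.8] yawdeg -0.0 N 1 j6 -0.93 F [-0.7 -0.3  0.8]
[-0.21, 0.15, 0.38] -0.0
```

>>> apply_moves:
  motion:
    - {"jaw":6,"yaw":0,"delta_pos":[-0.2,0.1,0.3]}
    - {"jaw":6,"yaw":0,"delta_pos":[0,0,0.1]}
    - {"jaw":0.5,"yaw":0,"delta_pos":[0,0,0]}
    - {"jaw":0.5,"yaw":0,"delta_pos":[0,0,0]}
    - {"jaw":0.5,"yaw":0,"delta_pos":[0,0,0]}
    - {"jaw":0.5,"yaw":0,"delta_pos":[0,0,0]}
    - {"jaw":0.5,"yaw":0,"delta_pos":[0,0,0]}
    - {"jaw":0.5,"yaw":0,"delta_pos":[0,0,0]}
  newtons: 20

```text
time_s: 17.45
ee_pos: [587.1, 272.4, 89.1]
ee_rot: [0.007, 0.122, 0.993, 0.003]
contact_force: [-0.1, -0.5, 0.1]
finger_gap: 0.179
```

```bash
python3 - <<'E'
from h import *
T=(569.64,205.16,-.244); g=outT((0,69.5),T); o,p,t=pose(); print(o['finger_gap'], inT(p,T), t, o['ft_torque'])
plan(*g,87,1.327)
E
```

```text
0.17939263654147003 [ 0.67662519 69.48856706] 1.3269784574956267 [-0.02282487  0.00630002  0.03340827]
pos [587.1 272.4  89.1] th 1.327 tilt [0.014  0.0036] d [-0.7  0.2 -2.1] yawdeg -0.0 N 1 j6 -0.93 F [-0.1 -0.5  0.1]
[0.07, -0.0, 0.21] -0.0
```

>>> apply_moves:
  motion:
    - {"jaw":0.5,"yaw":0,"delta_pos":[0,0,0.2]}
    - {"jaw":0.5,"yaw":0,"delta_pos":[0,0,0]}
    - {"jaw":0.5,"yaw":0,"delta_pos":[0,0,0]}
    - {"jaw":0.5,"yaw":0,"delta_pos":[0,0,0]}
  newtons: 60

```text
time_s: 17.85
ee_pos: [587.6, 273.2, 88.4]
ee_rot: [0.008, 0.122, 0.993, 0.004]
contact_force: [-0.8, 0.6, 1.9]
finger_gap: 0.108
```

```bash
python3 - <<'E'
from h import *
T=(569.64,205.16,-.244); g=outT((0,69.5),T); o,p,t=pose(); print(o['finger_gap'], inT(p,T), t, o['ft_torque'])
plan(*g,87,1.327)
E
```

```text
0.10766087506737666 [ 0.9908488  70.37511193] 1.3272417676355455 [ 0.00796731  0.11760236 -0.02712043]
pos [587.6 273.2  88.4] th 1.3272 tilt [0.0159 0.0054] d [-1.2 -0.6 -1.4] yawdeg 0.01 N 1 j6 -0.93 F [-0.8  0.6  1.9]
[0.1, -0.09, 0.14] 0.01
```

```bash
cat >> h.py <<'E'
def Mtool(o):
    q=o['ee_rot']; M=np.eye(4); M[:3,:3]=R.from_quat([q[1],q[2],q[3],q[0]]).as_matrix(); M[:3,3]=o['ee_pos']; return M
E
python3 - <<'E'
from h import *
o,p,t=pose(); M=Mtool(o); th=t-np.pi/2
A=np.eye(4); A[:3,:3]=R.from_euler('z',th).as_matrix()
A[:2,3]=p[:2]-A[:2,:2]@np.array([0.99,69.5]); A[2,3]=0
G=np.linalg.inv(M)@A; np.save('G.npy',G); print(A.round(3)); print(G.round(3))
E
```

```text
[[ 9.70000e-01  2.41000e-01  0.00000e+00  5.69882e+02]
 [-2.41000e-01  9.70000e-01 -0.00000e+00  2.06001e+02]
 [-0.00000e+00  0.00000e+00  1.00000e+00  0.00000e+00]
 [ 0.00000e+00  0.00000e+00  0.00000e+00  1.00000e+00]]
[[-1.0000e+00  0.0000e+00 -1.4000e-02  2.2280e+00]
 [ 0.0000e+00  1.0000e+00  9.0000e-03 -7.0295e+01]
 [ 1.4000e-02  9.0000e-03 -1.0000e+00  8.7721e+01]
 [ 0.0000e+00  0.0000e+00  0.0000e+00  1.0000e+00]]
```

>>> apply_moves:
  motion:
    - {"jaw":0.5,"yaw":0,"delta_pos":[0,0,-0.3]}
    - {"jaw":0.5,"yaw":0,"delta_pos":[0,0,-0.5]}
    - {"jaw":0.5,"yaw":0,"delta_pos":[0,0,-1]}
    - {"jaw":0.5,"yaw":0,"delta_pos":[0,0,-1]}
  newtons: 60

```text
time_s: 18.25
ee_pos: [586.0, 272.5, 115.4]
ee_rot: [0.006, 0.122, 0.993, 0.003]
contact_force: [0.1, -0.4, -3.6]
finger_gap: 0.112
```

```bash
python3 - <<'E'
from h import *
o,p,t=pose(); print(o['ft_torque'],o['finger_gap'])
c=snap('side'); 
cv2.imwrite('pics/d.png',cv2.resize(c['color'][100:250,200:400,::-1],None,fx=4,fy=4,interpolation=cv2.INTER_CUBIC))
plan(*p[:2],220,1.327)
E
```

```text
[ 0.26307614 -0.0571633  -0.02775022] 0.11215727683705626
pos [586.6 272.7 117.5] th 1.3269 tilt [0.0137 0.0045] d [ -0.6  -0.2 102.5] yawdeg -0.0 N 3 j6 -0.93 F [ 0.5 -0.3 -1.2]
[-0.02, 0.01, -3.42] -0.0
[-0.02, 0.01, -3.42] -0.0
[-0.02, 0.01, -3.42] -0.0
```

View pics/d.png

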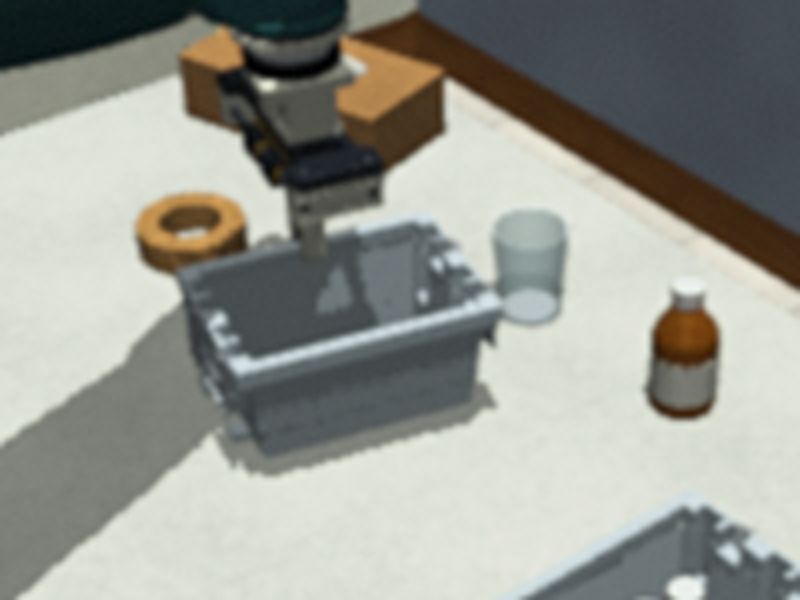

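>>> apply_moves:
  motion:
    - {"jaw":0.5,"yaw":0,"delta_pos":[0,0,-2]}
    - {"jaw":0.5,"yaw":0,"delta_pos":[0,0,-3]}
    - {"jaw":0.5,"yaw":0,"delta_pos":[0,0,-3]}
    - {"jaw":0.5,"yaw":0,"delta_pos":[0,0,-2]}
    - {"jaw":0.5,"yaw":0,"delta_pos":[0,0,-0.5]}

```text
time_s: 18.8
ee_pos: [584.7, 272.0, 228.0]
ee_rot: [0.007, 0.122, 0.993, 0.003]
contact_force: [-0.3, -0.8, -4.1]
finger_gap: 0.111
```

```bash
python3 - <<'E'
from h import *
plan(529,-273,220,-1.546,n=24)
E
```

```text
pos [584.7 272.  228. ] th 1.3269 tilt [0.0141 0.0049] d [ -55.7 -545.    -8. ] yawdeg 164.61 N 24 j6 -0.93 F [-0.3 -0.8 -4.1]
[-0.32, -2.26, 0.02] 6.86
[-0.59, -2.21, 0.02] 6.86
[-0.85, -2.12, 0.03] 6.86
[-1.1, -2.0, 0.03] 6.86
[-1.33, -1.86, 0.03] 6.86
[-1.54, -1.69, 0.04] 6.86
[-1.73, -1.49, 0.04] 6.86
[-1.9, -1.27, 0.05] 6.86
[-2.03, -1.04, 0.05] 6.86
[-2.14, -0.79, 0.05] 6.86
[-2.22, -0.52, 0.06] 6.86
[-2.27, -0.26, 0.06] 6.86
[-2.28, 0.02, 0.06] 6.86
[-2.26, 0.29, 0.06] 6.86
[-2.21, 0.56, 0.07] 6.86
[-2.13, 0.82, 0.07] 6.86
[-2.02, 1.07, 0.07] 6.86
[-1.88, 1.3, 0.07] 6.86
[-1.71, 1.52, 0.07] 6.86
[-1.51, 1.71, 0.07] 6.86
[-1.3, 1.88, 0.06] 6.86
[-1.07, 2.02, 0.06] 6.86
[-0.82, 2.13, 0.06] 6.86
[-0.56, 2.21, 0.06] 6.86
```

>>> apply_moves:
  motion:
    - {"jaw":0.5,"yaw":4,"delta_pos":[-0.3,-2.2,0]}
    - {"jaw":0.5,"yaw":6,"delta_pos":[-0.6,-2.2,0]}
    - {"jaw":0.5,"yaw":6.9,"delta_pos":[-0.8,-2.1,0]}
    - {"jaw":0.5,"yaw":6.9,"delta_pos":[-1,-2,0]}
    - {"jaw":0.5,"yaw":6.9,"delta_pos":[-1.3,-1.9,0]}
    - {"jaw":0.5,"yaw":6.9,"delta_pos":[-1.5,-1.7,0]}
    - {"jaw":0.5,"yaw":6.9,"delta_pos":[-1.7,-1.5,0]}
    - {"jaw":0.5,"yaw":6.9,"delta_pos":[-1.9,-1.3,0]}
    - {"jaw":0.5,"yaw":6.9,"delta_pos":[-2,-1,0]}
    - {"jaw":0.5,"yaw":6.9,"delta_pos":[-2.1,-0.8,0]}

```text
time_s: 19.8
ee_pos: [565.8, 40.5, 220.7]
ee_rot: [0.003, 0.652, 0.758, 0.005]
contact_force: [0.0, -0.1, -3.9]
finger_gap: 0.11
```

```bash
python3 - <<'E'
from h import *
plan(529,-273,220,-1.546,n=13)
E
```

```text
pos [565.8  40.5 220.7] th 0.1494 tilt [0.0108 0.0047] d [ -36.8 -313.5   -0.7] yawdeg 97.14 N 13 j6 -0.13 F [ 0.  -0.1 -3.9]
[-2.34, -0.64, -0.01] 7.47
[-2.41, -0.33, -0.01] 7.47
[-2.43, -0.01, -0.0] 7.47
[-2.41, 0.3, 0.0] 7.47
[-2.35, 0.61, 0.01] 7.47
[-2.25, 0.91, 0.01] 7.47
[-2.11, 1.2, 0.01] 7.47
[-1.94, 1.46, 0.02] 7.47
[-1.73, 1.7, 0.02] 7.47
[-1.49, 1.91, 0.02] 7.47
[-1.23, 2.09, 0.03] 7.47
[-0.95, 2.23, 0.03] 7.47
[-0.65, 2.34, 0.03] 7.47
```

>>> apply_moves:
  motion:
    - {"jaw":0.5,"yaw":7.5,"delta_pos":[-2.3,-0.6,-0.1]}
    - {"jaw":0.5,"yaw":7.5,"delta_pos":[-2.4,-0.3,-0.1]}
    - {"jaw":0.5,"yaw":7.5,"delta_pos":[-2.4,0,-0.1]}
    - {"jaw":0.5,"yaw":7.5,"delta_pos":[-2.4,0.3,-0.1]}
    - {"jaw":0.5,"yaw":7.5,"delta_pos":[-2.3,0.6,-0.1]}
    - {"jaw":0.5,"yaw":7.5,"delta_pos":[-2.2,0.9,-0.1]}
    - {"jaw":0.5,"yaw":7.5,"delta_pos":[-2.1,1.2,-0.1]}
    - {"jaw":0.5,"yaw":7.5,"delta_pos":[-1.9,1.4,-0.1]}
    - {"jaw":0.5,"yaw":7.5,"delta_pos":[-1.7,1.7,0]}
    - {"jaw":0.5,"yaw":7.5,"delta_pos":[-1.4,1.9,0]}

```text
time_s: 20.8
ee_pos: [528.6, -206.4, 220.1]
ee_rot: [-0.001, 0.984, 0.177, 0.003]
contact_force: [-0.6, -0.0, -3.4]
finger_gap: 0.109
```

```bash
python3 - <<'E'
from h import *
plan(529,-273,220,-1.546)
E
```

```text
pos [ 528.6 -206.4  220.1] th -1.2151 tilt [0.0049 0.0035] d [  0.4 -66.6  -0.1] yawdeg 18.96 N 3 j6 0.8 F [-0.6 -0.  -3.4]
[-0.76, 2.09, -0.0] 6.32
[-0.53, 2.16, -0.0] 6.32
[-0.29, 2.2, -0.0] 6.32
```

>>> apply_moves:
  motion:
    - {"jaw":0.5,"yaw":7,"delta_pos":[-0.8,2.1,0]}
    - {"jaw":0.5,"yaw":6.5,"delta_pos":[-0.5,2.1,0]}
    - {"jaw":0.5,"yaw":4,"delta_pos":[-0.1,1.6,0]}
    - {"jaw":0.5,"yaw":0,"delta_pos":[0,0,0]}
    - {"jaw":0.5,"yaw":0,"delta_pos":[0,0,0]}

```text
time_s: 21.3
ee_pos: [526.9, -271.5, 215.8]
ee_rot: [-0.002, 1.0, 0.015, 0.0]
contact_force: [0.7, -0.8, -3.6]
finger_gap: 0.109
```

```bash
cat >> h.py <<'E'
def ttgt(z):
    """plan so that predicted tote origin sits at L turned by pi, underside z"""
    o,p,t=pose(); M=Mtool(o); G=np.load('G.npy'); A=M@G
    yaw=np.arctan2(A[1,0],A[0,0]); d=np.array([L[0],L[1],z])-A[:3,3]; want=L[2]+np.pi
    e=(want-yaw+np.pi)%(2*np.pi)-np.pi
    print('tote',A[:3,3].round(1),'yaw-pi',round((yaw-np.pi+np.pi)%(2*np.pi)-np.pi,4),'xdir z',A[2,0].round(4),'ydir z',A[2,1].round(4),'err',d.round(1),np.rad2deg(e).round(2),'=> tool', (M[:3,:3].T@d/10).round(2),'yaw',(-np.rad2deg(e)).round(2),'F',o['contact_force'].round(1),'tq',o['ft_torque'].round(2),'TCP',p.round(1))
E
python3 - <<'E'
from h import *
ttgt(125)
np.set_printoptions(suppress=True,precision=3)
for n,b in(('top',(340,430,160,285)),('side',(280,440,130,290))):
    c=snap(n); W=cloud(c); u0,u1,v0,v1=b
    cv2.imwrite(f'pics/e_{n}.png',cv2.resize(c['color'][v0:v1,u0:u1,::-1],None,fx=4,fy=4,interpolation=cv2.INTER_CUBIC))
ttgt(125)
E
```

```text
tote [ 527.1 -200.8  128.4] yaw-pi 0.0304 xdir z -0.015 ydir z -0.0128 err [ 1.  -2.5 -3.4] -0.31 => tool [0.1  0.25 0.34] yaw 0.31 F [ 0.7 -0.8 -3.6] tq [-0.27  0.11  0.06] TCP [ 526.9 -271.5  215.8]
tote [ 527.1 -200.3  128.5] yaw-pi 0.0311 xdir z -0.0151 ydir z -0.0127 err [ 1.  -3.  -3.5] -0.35 => tool [0.09 0.3  0.35] yaw 0.35 F [ 0.1  0.2 -2.9] tq [-0.25  0.17  0.02] TCP [ 527. -271.  216.]
```

View pics/e_side.png

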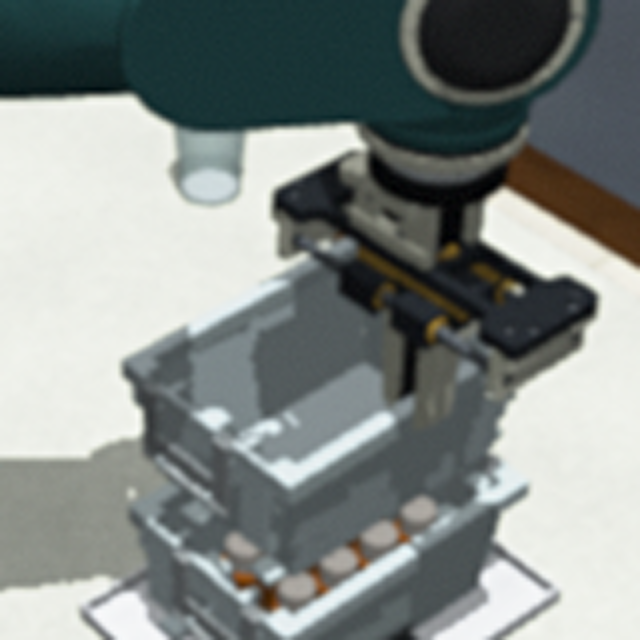

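View pics/e_top.png

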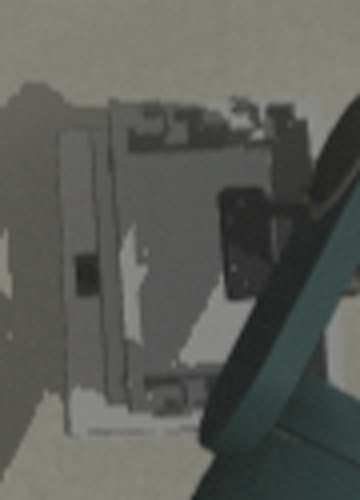

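```bash
python3 - <<'E'
from h import *
G=np.load('G.npy'); A=Mtool(bot.observe())@G
for n in('top','side'):
    W=cloud(np.load(n+'.npz')).reshape(-1,3); W=W[~np.isnan(W[:,0])]
    q=(W-A[:3,3])@A[:3,:3]
    m=(abs(q[:,0])<112)&(abs(q[:,1])<78)&(q[:,2]>88)&(q[:,2]<112)
    for nm,s in(('-y band',(q[:,1]<-60)&(abs(q[:,0])<90)),('+x',(q[:,0]>90)&(abs(q[:,1])<40)),('-x',(q[:,0]<-90)&(abs(q[:,1])<40)),('+y band',(q[:,1]>60)&(abs(q[:,0]-0)>25)&(abs(q[:,0])<90))):
        k=q[m&s]; 
        if len(k)>15: 
            h=k[k[:,2]>np.percentile(k[:,2],60)]
            print(n,nm,len(k),k.min(0).round(1),k.max(0).round(1),'med top',np.median(h[:,2]).round(1), 'ymean',k[:,1].mean().round(1))
E
```

```text
top -y band 279 [-90.  -75.7  88. ] [ 89.8 -61.5 101.7] med top 97.8 ymean -70.0
top +x 18 [ 97.3 -39.4  90.3] [108.8 -21.7 101.7] med top 98.8 ymean -32.2
top -x 99 [-108.   -37.9   88.9] [-90.5  39.1 101.3] med top 98.8 ymean 1.7
top +y band 120 [-89.1  61.2  88.2] [ 89.4  74.9 103.6] med top 100.7 ymean 68.0
side -y band 314 [-82.3 -77.2  88.1] [ 89.5 -60.7 101.8] med top 98.3 ymean -66.9
side +x 191 [ 90.5 -39.8  88. ] [111.8  39.5 103.1] med top 99.5 ymean 1.7
side +y band 223 [-66.2  63.7  88. ] [ 89.6  77.7 103.9] med top 100.9 ymean 72.4
```

```bash
python3 - <<'E'
from h import *
G=np.load('G.npy'); X=np.eye(4); X[:3,:3]=R.from_euler('x',0.017).as_matrix(); pv=np.array([0,69.5,93.]); X[:3,3]=pv-X[:3,:3]@pv
np.save('G.npy',G@X)
ttgt(110)
E
```

```text
tote [ 527.2 -201.9  127.4] yaw-pi 0.0311 xdir z -0.0151 ydir z 0.0043 err [  0.9  -1.4 -17.4] -0.35 => tool [0.09 0.15 1.74] yaw 0.35 F [ 0.1  0.2 -2.9] tq [-0.25  0.17  0.02] TCP [ 527. -271.  216.]
```

>>> apply_moves:
  motion:
    - {"jaw":0.5,"yaw":0.3,"delta_pos":[0.1,0.1,0.6]}
    - {"jaw":0.5,"yaw":0,"delta_pos":[0,0,0.5]}
    - {"jaw":0.5,"yaw":0,"delta_pos":[0,0,0.2]}
    - {"jaw":0.5,"yaw":0,"delta_pos":[0,0,0]}

```text
time_s: 21.8
ee_pos: [528.3, -270.1, 201.6]
ee_rot: [-0.002, 1.0, 0.015, 0.001]
contact_force: [-0.7, -0.6, -3.9]
finger_gap: 0.109
```

```bash
python3 - <<'E'
from h import *
ttgt(108)
E
```

```text
tote [ 528.6 -201.   113. ] yaw-pi 0.0298 xdir z -0.0152 ydir z 0.0042 err [-0.5 -2.3 -5. ] -0.28 => tool [-0.06  0.23  0.5 ] yaw 0.28 F [-0.7 -0.6 -3.9] tq [-0.32  0.14  0.02] TCP [ 528.3 -270.1  201.6]
```

>>> apply_moves:
  motion:
    - {"jaw":0.5,"yaw":0.3,"delta_pos":[0,0.25,0.2]}
    - {"jaw":0.5,"yaw":0,"delta_pos":[0,0,0.1]}
    - {"jaw":0.5,"yaw":0,"delta_pos":[0,0,0.1]}

```text
time_s: 22.1
ee_pos: [528.5, -272.7, 197.7]
ee_rot: [-0.002, 1.0, 0.012, 0.001]
contact_force: [0.2, 0.1, -2.9]
finger_gap: 0.111
```

```bash
python3 - <<'E'
from h import *
ttgt(105)
E
```

```text
tote [ 529.2 -203.6  109. ] yaw-pi 0.0246 xdir z -0.0155 ydir z 0.0045 err [-1.1  0.3 -4. ] 0.02 => tool [-0.11 -0.03  0.4 ] yaw -0.02 F [ 0.2  0.1 -2.9] tq [-0.26  0.15  0.03] TCP [ 528.5 -272.7  197.7]
```

>>> apply_moves:
  motion:
    - {"jaw":0.5,"yaw":0,"delta_pos":[-0.1,0,0.1]}
    - {"jaw":0.5,"yaw":0,"delta_pos":[0,0,0.1]}
    - {"jaw":0.5,"yaw":0,"delta_pos":[0,0,0.1]}

```text
time_s: 22.4
ee_pos: [527.5, -272.8, 194.5]
ee_rot: [-0.002, 1.0, 0.012, 0.001]
contact_force: [-0.3, -0.1, -3.8]
finger_gap: 0.11
```

```bash
python3 - <<'E'
from h import *
ttgt(102)
E
```

```text
tote [ 528.2 -203.7  105.9] yaw-pi 0.0245 xdir z -0.0157 ydir z 0.0046 err [-0.1  0.4 -3.9] 0.03 => tool [-0.01 -0.04  0.39] yaw -0.03 F [-0.3 -0.1 -3.8] tq [-0.31  0.13  0.02] TCP [ 527.5 -272.8  194.5]
```

>>> apply_moves:
  motion:
    - {"jaw":0.5,"yaw":0,"delta_pos":[0,0,0.1]}
    - {"jaw":0.5,"yaw":0,"delta_pos":[0,0,0.1]}

```text
time_s: 22.6
ee_pos: [527.4, -272.8, 192.4]
ee_rot: [-0.002, 1.0, 0.012, 0.001]
contact_force: [-0.2, -0.0, -3.1]
finger_gap: 0.111
```

>>> apply_moves:
  motion:
    - {"jaw":0.5,"yaw":0,"delta_pos":[0,0,0.1]}
    - {"jaw":0.5,"yaw":0,"delta_pos":[0,0,0.1]}

```text
time_s: 22.8
ee_pos: [527.5, -272.8, 190.3]
ee_rot: [-0.002, 1.0, 0.012, 0.001]
contact_force: [-0.3, 0.5, -4.6]
finger_gap: 0.106
```

```bash
python3 - <<'E'
from h import *
ttgt(98)
E
```

```text
tote [ 528.2 -203.7  101.6] yaw-pi 0.0244 xdir z -0.0158 ydir z 0.0047 err [-0.1  0.4 -3.6] 0.03 => tool [-0.01 -0.04  0.36] yaw -0.03 F [-0.3  0.5 -4.6] tq [-0.26  0.15  0.01] TCP [ 527.5 -272.8  190.3]
```

>>> apply_moves:
  motion:
    - {"jaw":0.5,"yaw":0,"delta_pos":[0,0,0.1]}
    - {"jaw":0.5,"yaw":0,"delta_pos":[0,0,0.1]}

```text
time_s: 23.0
ee_pos: [527.6, -272.8, 188.2]
ee_rot: [-0.002, 1.0, 0.012, 0.001]
contact_force: [0.7, -0.1, -0.8]
finger_gap: 0.111
```

>>> apply_moves:
  motion:
    - {"jaw":0.5,"yaw":0,"delta_pos":[0,0,0.1]}

```text
time_s: 23.1
ee_pos: [527.8, -273.0, 187.5]
ee_rot: [-0.001, 1.0, 0.012, 0.001]
contact_force: [2.6, -1.0, -0.3]
finger_gap: 0.113
```

```bash
python3 - <<'E'
from h import *
ttgt(98)
E
```

```text
tote [ 528.6 -204.    98.7] yaw-pi 0.0245 xdir z -0.0169 ydir z 0.0053 err [-0.5  0.7 -0.7] 0.03 => tool [-0.05 -0.07  0.07] yaw -0.03 F [ 2.6 -1.  -0.3] tq [-0.43 -0.11  0.01] TCP [ 527.8 -273.   187.5]
```

>>> apply_moves:
  motion:
    - {"jaw":0.5,"yaw":0,"delta_pos":[0,0,0.1]}
    - {"jaw":0.5,"yaw":0,"delta_pos":[0,0,0.1]}

```text
time_s: 23.3
ee_pos: [528.2, -273.3, 186.3]
ee_rot: [-0.001, 1.0, 0.012, 0.002]
contact_force: [0.0, -1.2, 3.2]
finger_gap: 0.11
```

```bash
python3 - <<'E'
from h import *
ttgt(98)
E
```

```text
tote [ 529.2 -204.4   97.6] yaw-pi 0.0244 xdir z -0.0185 ydir z 0.0064 err [-1.1  1.1  0.4] 0.03 => tool [-0.11 -0.11 -0.04] yaw -0.03 F [ 0.  -1.2  3.2] tq [-0.33  0.2  -0.02] TCP [ 528.2 -273.3  186.3]
```

>>> apply_moves:
  motion:
    - {"jaw":2.5,"yaw":0,"delta_pos":[0,0,0]}
    - {"jaw":2.5,"yaw":0,"delta_pos":[0,0,0]}
    - {"jaw":2.5,"yaw":0,"delta_pos":[0,0,-0.3]}
    - {"jaw":2.5,"yaw":0,"delta_pos":[0,0,-2]}
    - {"jaw":2.5,"yaw":0,"delta_pos":[0,0,-3]}
    - {"jaw":0,"yaw":0,"delta_pos":[0,-0.5,-0.5]}
  newtons: 20

```text
time_s: 23.9
ee_pos: [527.1, -267.9, 245.4]
ee_rot: [-0.002, 1.0, 0.012, 0.001]
contact_force: [-0.8, -0.4, -0.2]
finger_gap: 0.22
```

```bash
cat >> h.py <<'E'
def check(tag):
    """height/lean of upper tote's rim from depth, in loaded-tote frame"""
    from numpy import array
    for n,b in(('top',(340,430,160,285)),('side',(280,440,130,330))):
        c=snap(n); W=cloud(c).reshape(-1,3); u0,u1,v0,v1=b
        cv2.imwrite(f'pics/{tag}_{n}.png',cv2.resize(c['color'][v0:v1,u0:u1,::-1],None,fx=4 if n=='top' else 3,fy=4 if n=='top' else 3,interpolation=cv2.INTER_CUBIC))
        W=W[~np.isnan(W[:,0])]; cs,s=np.cos(L[2]),np.sin(L[2]); d=W[:,:2]-np.array(L[:2])
        q=np.c_[cs*d[:,0]+s*d[:,1],-s*d[:,0]+cs*d[:,1],W[:,2]]
        m=(abs(q[:,0])<113)&(abs(q[:,1])<80)&(q[:,2]>175)&(q[:,2]<212)
        for nm,r in(('+y band',(q[:,1]>60)&(abs(q[:,0])<90)),('-y band',(q[:,1]<-60)&(abs(q[:,0])<90)),('+x',(q[:,0]>85)&(abs(q[:,1])<55)),('-x',(q[:,0]<-85)&(abs(q[:,1])<55))):
            k=q[m&r]
            if len(k)>15:
                k=k[k[:,2]>np.percentile(k[:,2],50)]
                print(n,nm,len(k),'z',np.median(k[:,2]).round(1),'mean',k[:,:2].mean(0).round(1),'min',k[:,:2].min(0).round(1),'max',k[:,:2].max(0).round(1))
E
python3 - <<'E'
from h import *
check('f'); plan(528,-203,250,1.595-np.pi)
E
```

```text
top +y band 140 z 198.6 mean [ 7.8 70. ] min [-89.8  64.2] max [88.4 75.5]
top -y band 55 z 198.7 mean [ 37.1 -68.8] min [-88.7 -74.5] max [ 89.9 -62.1]
top +x 107 z 197.9 mean [98.  -0.3] min [ 88.3 -55. ] max [105.2  53.3]
top -x 34 z 195.4 mean [-105.6   34.1] min [-111.3    9.3] max [-95.9  52.6]
side +y band 268 z 198.3 mean [-2.6 67.7] min [-89.4  60.1] max [89.4 77.3]
side -y band 233 z 199.0 mean [  2.6 -70.8] min [-88.4 -77.8] max [ 89.8 -63.3]
side +x 63 z 195.3 mean [100.5 -26.7] min [ 89.9 -54.2] max [109.8  29.3]
side -x 174 z 196.8 mean [-1.034e+02 -1.000e-01] min [-112.5  -53.9] max [-89.6  54.5]
pos [ 526.8 -267.1  242.8] th -1.546 tilt [-0.0003  0.0053] d [ 1.2 64.1  7.2] yawdeg 0.03 N 2 j6 1.03 F [ 0.   1.2 -0.2]
[0.14, -3.2, -0.34] 0.02
[0.14, -3.2, -0.34] 0.02
```

View pics/f_side.png

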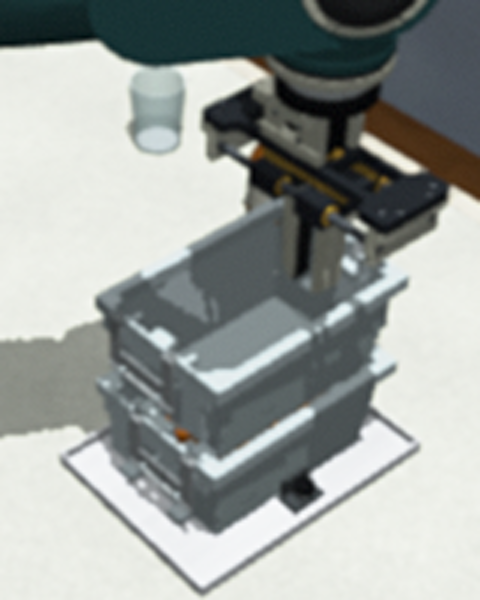

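```bash
python3 - <<'E'
from h import *
print(outT((99.5,0),L),outT((-99.5,0),L))
plan(*outT((99.5,0),L),225,0.025)
E
```

```text
[ 627.56890787 -200.81275911] [ 428.63109213 -205.78724089]
pos [ 526.8 -267.1  242.8] th -1.546 tilt [-0.0003  0.0053] d [100.8  66.3 -17.8] yawdeg -90.01 N 11 j6 1.03 F [ 0.   1.2 -0.2]
[0.93, -0.58, 0.16] -8.18
[1.0, -0.44, 0.16] -8.18
[1.06, -0.29, 0.16] -8.18
[1.09, -0.14, 0.16] -8.18
[1.1, 0.02, 0.16] -8.18
[1.08, 0.17, 0.16] -8.18
[1.05, 0.32, 0.16] -8.18
[0.99, 0.47, 0.16] -8.18
[0.91, 0.61, 0.16] -8.18
[0.82, 0.73, 0.16] -8.18
[0.71, 0.84, 0.16] -8.18
```

>>> apply_moves:
  motion:
    - {"jaw":0,"yaw":-8.2,"delta_pos":[0.9,-0.6,0]}
    - {"jaw":0,"yaw":-8.2,"delta_pos":[1,-0.4,0]}
    - {"jaw":0,"yaw":-8.2,"delta_pos":[1.1,-0.3,0]}
    - {"jaw":0,"yaw":-8.2,"delta_pos":[1.1,-0.1,0]}
    - {"jaw":0,"yaw":-8.2,"delta_pos":[1.1,0,0]}
    - {"jaw":0,"yaw":-8.2,"delta_pos":[1.1,0.2,0]}
    - {"jaw":0,"yaw":-8.2,"delta_pos":[1,0.3,0.2]}
    - {"jaw":0,"yaw":-8.2,"delta_pos":[1,0.5,0.2]}
    - {"jaw":0,"yaw":-8.2,"delta_pos":[0.9,0.6,0.2]}
    - {"jaw":0,"yaw":-8,"delta_pos":[0.6,0.6,0.3]}

```text
time_s: 25.0
ee_pos: [615.5, -203.7, 219.5]
ee_rot: [-0.009, 0.729, 0.684, -0.001]
contact_force: [0.1, 0.8, 0.3]
finger_gap: 0.003
```

>>> apply_moves:
  motion:
    - {"jaw":0,"yaw":0,"delta_pos":[0,0,0]}
    - {"jaw":0,"yaw":0,"delta_pos":[0,0,0]}

```text
time_s: 25.2
ee_pos: [615.2, -203.0, 216.4]
ee_rot: [-0.011, 0.729, 0.684, -0.002]
contact_force: [0.1, 0.5, 0.2]
finger_gap: 0.004
```

```bash
python3 - <<'E'
from h import *
plan(*outT((99.5,0),L),205,0.025); print(bot.observe()['finger_gap'])
E
```

```text
pos [ 615.2 -203.   216.4] th -0.0635 tilt [-0.0175  0.0126] d [ 12.4   2.1 -11.4] yawdeg -5.07 N 1 j6 -0.3 F [0.1 0.5 0.2]
[0.28, 1.24, 1.12] -5.07
0.00370925130750252
```

>>> apply_moves:
  motion:
    - {"jaw":0,"yaw":-2.5,"delta_pos":[0.1,0.6,0.2]}
    - {"jaw":0,"yaw":-2.5,"delta_pos":[0.1,0.6,0.2]}
    - {"jaw":0,"yaw":0,"delta_pos":[0,0,0.2]}
    - {"jaw":0,"yaw":0,"delta_pos":[0,0,0]}

```text
time_s: 25.6
ee_pos: [625.7, -202.3, 208.7]
ee_rot: [-0.011, 0.704, 0.711, -0.002]
contact_force: [0.1, 0.1, -0.5]
finger_gap: 0.003
```

```bash
python3 - <<'E'
from h import *
plan(*outT((99.5,0),L),200,0.025)
E
```

```text
pos [ 625.7 -202.3  208.7] th 0.0101 tilt [-0.0193  0.013 ] d [ 1.9  1.5 -8.7] yawdeg -0.85 N 1 j6 -0.36 F [ 0.1  0.1 -0.5]
[0.14, 0.2, 0.87] -0.85
```

>>> apply_moves:
  motion:
    - {"jaw":0,"yaw":-0.8,"delta_pos":[0.1,0.2,0.2]}
    - {"jaw":0,"yaw":0,"delta_pos":[0,0,0.2]}
    - {"jaw":0,"yaw":0,"delta_pos":[0,0,0.15]}
    - {"jaw":0,"yaw":0,"delta_pos":[0,0,0.1]}

```text
time_s: 26.0
ee_pos: [627.0, -201.6, 202.0]
ee_rot: [-0.011, 0.7, 0.714, -0.002]
contact_force: [-0.2, 0.5, -1.2]
finger_gap: 0.005
```

>>> apply_moves:
  motion:
    - {"jaw":0,"yaw":0,"delta_pos":[0,0,0.1]}
    - {"jaw":0,"yaw":0,"delta_pos":[0,0,0.1]}

```text
time_s: 26.2
ee_pos: [626.8, -201.6, 199.9]
ee_rot: [-0.011, 0.7, 0.714, -0.002]
contact_force: [0.5, 0.3, -0.4]
finger_gap: 0.007
```

>>> apply_moves:
  motion:
    - {"jaw":0,"yaw":0,"delta_pos":[0,0,0.1]}

```text
time_s: 26.3
ee_pos: [626.8, -201.6, 199.0]
ee_rot: [-0.011, 0.7, 0.714, -0.002]
contact_force: [-0.3, -0.0, 1.9]
finger_gap: 0.008
```

>>> apply_moves:
  motion:
    - {"jaw":0,"yaw":0,"delta_pos":[0,0,0.1]}

```text
time_s: 26.4
ee_pos: [626.9, -201.6, 198.2]
ee_rot: [-0.011, 0.7, 0.714, -0.002]
contact_force: [-0.4, -0.6, 2.5]
finger_gap: 0.008
```

>>> apply_moves:
  motion:
    - {"jaw":0,"yaw":0,"delta_pos":[0,0,0.1]}

```text
time_s: 26.5
ee_pos: [626.9, -201.6, 197.4]
ee_rot: [-0.011, 0.7, 0.714, -0.002]
contact_force: [0.7, 0.1, 2.8]
finger_gap: 0.004
```

>>> apply_moves:
  motion:
    - {"jaw":0,"yaw":0,"delta_pos":[0,0,0.1]}

```text
time_s: 26.6
ee_pos: [627.0, -201.6, 196.6]
ee_rot: [-0.011, 0.7, 0.714, -0.002]
contact_force: [-1.4, -0.1, 3.9]
finger_gap: 0.005
```

>>> apply_moves:
  motion:
    - {"jaw":0,"yaw":0,"delta_pos":[0,0,0.1]}

```text
time_s: 26.7
ee_pos: [627.0, -201.6, 195.7]
ee_rot: [-0.01, 0.7, 0.714, -0.002]
contact_force: [-0.5, 1.0, 4.2]
finger_gap: 0.003
```

>>> apply_moves:
  motion:
    - {"jaw":0,"yaw":0,"delta_pos":[0,0,0.1]}

```text
time_s: 26.8
ee_pos: [627.1, -201.6, 194.9]
ee_rot: [-0.01, 0.7, 0.714, -0.002]
contact_force: [-0.6, 0.2, 3.5]
finger_gap: 0.005
```

>>> apply_moves:
  motion:
    - {"jaw":0,"yaw":0,"delta_pos":[0,0,0.1]}
    - {"jaw":0,"yaw":0,"delta_pos":[0,0,0.1]}

```text
time_s: 27.0
ee_pos: [627.3, -201.5, 193.0]
ee_rot: [-0.01, 0.7, 0.714, -0.001]
contact_force: [1.0, -0.1, 0.1]
finger_gap: 0.004
```

>>> apply_moves:
  motion:
    - {"jaw":0,"yaw":0,"delta_pos":[0,0,0.1]}
    - {"jaw":0,"yaw":0,"delta_pos":[0,0,0.1]}

```text
time_s: 27.2
ee_pos: [627.0, -201.5, 190.1]
ee_rot: [-0.01, 0.7, 0.714, -0.002]
contact_force: [-0.7, 0.2, 0.3]
finger_gap: 0.003
```

>>> apply_moves:
  motion:
    - {"jaw":0,"yaw":0,"delta_pos":[0,0,0.1]}

```text
time_s: 27.3
ee_pos: [626.9, -201.4, 188.6]
ee_rot: [-0.011, 0.7, 0.714, -0.002]
contact_force: [-0.7, 0.2, 0.2]
finger_gap: 0.004
```

>>> apply_moves:
  motion:
    - {"jaw":0,"yaw":0,"delta_pos":[0,0,0.1]}

```text
time_s: 27.4
ee_pos: [626.8, -201.4, 187.4]
ee_rot: [-0.011, 0.7, 0.714, -0.002]
contact_force: [1.3, -0.5, -0.3]
finger_gap: 0.001
```

```bash
python3 - <<'E'
from h import *
check('g'); 
E
```

```text
top +y band 38 z 187.2 mean [58.3 70.7] min [25.4 64.7] max [89.5 75.6]
top -y band 43 z 188.1 mean [ 39.8 -69.5] min [  9.3 -74.6] max [ 79.8 -63.9]
side +y band 202 z 191.6 mean [-25.3  68.1] min [-89.4  60.5] max [74.5 77.8]
side -y band 221 z 192.2 mean [-28.6 -70.6] min [-89.5 -77.9] max [ 76.  -60.5]
side +x 85 z 194.8 mean [100.6 -10.1] min [ 85.1 -53.6] max [111.6  37.1]
side -x 170 z 195.0 mean [-96.9  -1.7] min [-105.   -54.6] max [-85.1  54.8]
```

View pics/g_side.png

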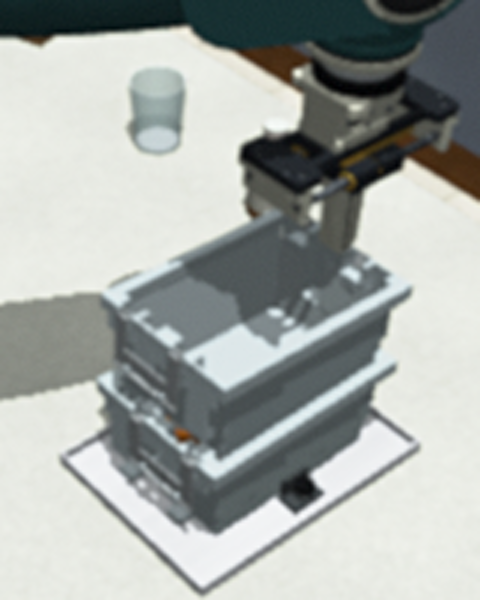

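View pics/g_top.png

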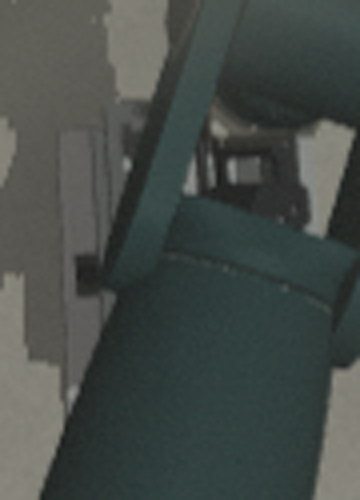

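```bash
cat >> h.py <<'E'
def bands():
    for n in('top','side'):
        W=cloud(np.load(f'{n}.npz')).reshape(-1,3)
        W=W[~np.isnan(W[:,0])]; cs,s=np.cos(L[2]),np.sin(L[2]); d=W[:,:2]-np.array(L[:2])
        q=np.c_[cs*d[:,0]+s*d[:,1],-s*d[:,0]+cs*d[:,1],W[:,2]]
        for sg in(1,-1):
            k=q[(abs(sg*q[:,1]-69.5)<7)&(abs(q[:,0])<112)&(q[:,2]>176)&(q[:,2]<212)]
            if len(k)<15: continue
            for _ in range(5):
                f=np.polyfit(k[:,0],k[:,2],1); r=k[:,2]-np.polyval(f,k[:,0]); k2=k[abs(r)<4.5]
                if len(k2)>15:k=k2
            print(n,'y',sg,len(k),'z@-100,0,100',np.polyval(f,[-100,0,100]).round(1),'x range',k[:,0].min().round(1),k[:,0].max().round(1))
E
python3 - <<'E'
from h import *
bands()
E
```

```text
top y 1 93 z@-100,0,100 [189.5 187.3 185. ] x range 25.4 108.4
top y -1 77 z@-100,0,100 [194.3 189.  183.6] x range -102.8 79.8
side y 1 242 z@-100,0,100 [195.  189.7 184.4] x range -102.2 99.8
side y -1 313 z@-100,0,100 [194.6 189.8 185.1] x range -101.9 111.5
```

>>> apply_moves:
  motion:
    - {"jaw":0,"yaw":0,"delta_pos":[0,0,0.1]}

```text
time_s: 27.6
ee_pos: [626.8, -201.4, 186.4]
ee_rot: [-0.011, 0.7, 0.714, -0.002]
contact_force: [-0.1, 0.1, -0.3]
finger_gap: 0.002
```

>>> apply_moves:
  motion:
    - {"jaw":0,"yaw":0,"delta_pos":[0,0,0.1]}

```text
time_s: 27.7
ee_pos: [626.8, -201.4, 185.4]
ee_rot: [-0.011, 0.7, 0.714, -0.002]
contact_force: [0.5, 0.4, 6.3]
finger_gap: 0.006
```

>>> apply_moves:
  motion:
    - {"jaw":0,"yaw":0,"delta_pos":[0,0,0.1]}

```text
time_s: 27.8
ee_pos: [627.0, -201.5, 185.3]
ee_rot: [-0.01, 0.7, 0.714, -0.002]
contact_force: [-2.8, 1.2, 11.1]
finger_gap: 0.006
```

>>> apply_moves:
  motion:
    - {"jaw":0,"yaw":0,"delta_pos":[0,0,0.12]}

```text
time_s: 27.9
ee_pos: [627.1, -201.5, 185.3]
ee_rot: [-0.01, 0.7, 0.714, -0.001]
contact_force: [-3.5, 1.4, 11.3]
finger_gap: 0.008
```

>>> apply_moves:
  motion:
    - {"jaw":0,"yaw":0,"delta_pos":[0,0,-0.5]}
    - {"jaw":0,"yaw":0,"delta_pos":[0,0,-2]}
    - {"jaw":0,"yaw":0,"delta_pos":[0,0,-1.5]}

```text
time_s: 28.2
ee_pos: [627.1, -201.7, 224.9]
ee_rot: [-0.011, 0.7, 0.714, -0.002]
contact_force: [0.2, -0.2, -0.8]
finger_gap: 0.007
```

```bash
python3 - <<'E'
from h import *
plan(*outT((-95,0),L),215,0.025)
E
```

```text
pos [ 627.1 -201.7  224.9] th 0.019 tilt [-0.0184  0.0126] d [-194.    -3.9   -9.9] yawdeg -0.34 N 4 j6 -0.37 F [ 0.2 -0.2 -0.8]
[-0.01, -4.84, 0.34] -0.09
[-0.0, -4.84, 0.34] -0.09
[0.0, -4.84, 0.34] -0.09
[0.01, -4.84, 0.34] -0.09
```

>>> apply_moves:
  motion:
    - {"jaw":0,"yaw":0,"delta_pos":[0,-4,0]}
    - {"jaw":0,"yaw":-0.3,"delta_pos":[0,-4.8,0]}
    - {"jaw":0,"yaw":0,"delta_pos":[0,-4.8,0.2]}
    - {"jaw":0,"yaw":0,"delta_pos":[0,-4,0.2]}
    - {"jaw":0,"yaw":0,"delta_pos":[0,-1,0.2]}
    - {"jaw":0,"yaw":0,"delta_pos":[0,0,0]}

```text
time_s: 28.8
ee_pos: [436.6, -205.9, 225.4]
ee_rot: [-0.009, 0.698, 0.716, -0.001]
contact_force: [0.3, -0.5, -0.4]
finger_gap: 0.004
```

```bash
python3 - <<'E'
from h import *
plan(*outT((-97.5,0),L),200,0.025)
E
```

```text
pos [ 436.6 -205.9  225.4] th 0.0253 tilt [-0.0141  0.0102] d [ -5.9   0.2 -25.4] yawdeg 0.01 N 1 j6 -0.52 F [ 0.3 -0.5 -0.4]
[0.0, -0.56, 2.54] 0.01
```

>>> apply_moves:
  motion:
    - {"jaw":0,"yaw":0,"delta_pos":[0,-0.4,1]}
    - {"jaw":0,"yaw":0,"delta_pos":[0,-0.2,0.8]}
    - {"jaw":0,"yaw":0,"delta_pos":[0,0,0.4]}
    - {"jaw":0,"yaw":0,"delta_pos":[0,0,0.1]}
    - {"jaw":0,"yaw":0,"delta_pos":[0,0,0.1]}

```text
time_s: 29.3
ee_pos: [432.6, -205.7, 198.7]
ee_rot: [-0.01, 0.698, 0.716, -0.001]
contact_force: [0.4, 0.3, 0.9]
finger_gap: 0.007
```

>>> apply_moves:
  motion:
    - {"jaw":0,"yaw":0,"delta_pos":[0,0,0.1]}
    - {"jaw":0,"yaw":0,"delta_pos":[0,0,0.1]}

```text
time_s: 29.5
ee_pos: [433.1, -205.6, 196.3]
ee_rot: [-0.01, 0.697, 0.717, -0.001]
contact_force: [-0.1, 0.0, 1.2]
finger_gap: 0.003
```

>>> apply_moves:
  motion:
    - {"jaw":0,"yaw":0,"delta_pos":[0,0,0.1]}
    - {"jaw":0,"yaw":0,"delta_pos":[0,0,0.1]}

```text
time_s: 29.7
ee_pos: [433.0, -205.7, 195.1]
ee_rot: [-0.01, 0.697, 0.717, -0.002]
contact_force: [-4.5, 1.5, 6.6]
finger_gap: 0.003
```

>>> apply_moves:
  motion:
    - {"jaw":0,"yaw":0,"delta_pos":[0,0,0.1]}

```text
time_s: 29.8
ee_pos: [432.9, -205.8, 194.7]
ee_rot: [-0.009, 0.698, 0.717, -0.002]
contact_force: [-4.2, 0.8, 5.5]
finger_gap: 0.008
```

>>> apply_moves:
  motion:
    - {"jaw":0,"yaw":0,"delta_pos":[0,0,0.1]}

```text
time_s: 29.9
ee_pos: [432.7, -205.9, 194.3]
ee_rot: [-0.009, 0.698, 0.716, -0.002]
contact_force: [-5.2, -0.2, 7.8]
finger_gap: 0.008
```

>>> apply_moves:
  motion:
    - {"jaw":0,"yaw":0,"delta_pos":[0,0,0.15]}

```text
time_s: 30.0
ee_pos: [432.7, -206.0, 193.6]
ee_rot: [-0.009, 0.698, 0.716, -0.002]
contact_force: [-0.2, -0.6, 0.2]
finger_gap: 0.006
```

>>> apply_moves:
  motion:
    - {"jaw":0,"yaw":0,"delta_pos":[0,0,0.15]}

```text
time_s: 30.1
ee_pos: [432.8, -206.0, 192.3]
ee_rot: [-0.009, 0.698, 0.716, -0.002]
contact_force: [0.2, 0.3, 0.1]
finger_gap: 0.004
```

>>> apply_moves:
  motion:
    - {"jaw":0,"yaw":0,"delta_pos":[0,0,0.15]}

```text
time_s: 30.2
ee_pos: [432.8, -206.0, 190.7]
ee_rot: [-0.009, 0.698, 0.716, -0.002]
contact_force: [0.3, -1.1, -0.4]
finger_gap: 0.007
```

>>> apply_moves:
  motion:
    - {"jaw":0,"yaw":0,"delta_pos":[0,0,0.15]}

```text
time_s: 30.3
ee_pos: [432.8, -206.0, 189.0]
ee_rot: [-0.009, 0.698, 0.716, -0.002]
contact_force: [-0.7, -0.1, 0.1]
finger_gap: 0.002
```

>>> apply_moves:
  motion:
    - {"jaw":0,"yaw":0,"delta_pos":[0,0,0.1]}
    - {"jaw":0,"yaw":0,"delta_pos":[0,0,0.1]}

```text
time_s: 30.5
ee_pos: [432.7, -205.9, 186.5]
ee_rot: [-0.009, 0.698, 0.716, -0.002]
contact_force: [0.9, 0.3, 0.6]
finger_gap: 0.006
```

>>> apply_moves:
  motion:
    - {"jaw":0,"yaw":0,"delta_pos":[0,0,0.1]}

```text
time_s: 30.6
ee_pos: [432.7, -205.9, 185.3]
ee_rot: [-0.009, 0.698, 0.716, -0.002]
contact_force: [0.2, 0.0, -0.0]
finger_gap: 0.003
```

>>> apply_moves:
  motion:
    - {"jaw":0,"yaw":0,"delta_pos":[0,0,0.1]}

```text
time_s: 30.7
ee_pos: [432.7, -205.9, 185.1]
ee_rot: [-0.008, 0.698, 0.716, -0.002]
contact_force: [-5.9, 2.6, 16.3]
finger_gap: 0.004
```

```bash
python3 - <<'E'
from h import *
check('h'); bands()
E
```

```text
top +y band 129 z 185.3 mean [-0.6 69.8] min [-87.4  64.5] max [89.9 75.7]
top -y band 74 z 184.9 mean [ 43.4 -68.6] min [-13.7 -74.6] max [ 89.6 -62.2]
top +x 58 z 184.4 mean [98.9  0.7] min [ 89.6 -55. ] max [107.1  51.5]
top -x 10 z 183.4 mean [-105.3   43.9] min [-111.4   32.6] max [-94.6  54. ]
side +y band 22 z 186.5 mean [ 5.7 69.9] min [-87.1  65.8] max [59.8 73.9]
side -y band 197 z 186.2 mean [ -1.9 -70.5] min [-88.8 -77.7] max [ 88.9 -63.9]
side +x 100 z 185.1 mean [102.1  -2.4] min [ 90.5 -53.4] max [112.9  54.7]
side -x 136 z 194.6 mean [-101.    -5.3] min [-111.7  -46.4] max [-85.3  52.3]
top y 1 282 z@-100,0,100 [183.7 183.8 183.9] x range -107.5 104.6
top y -1 152 z@-100,0,100 [182.6 183.1 183.6] x range -16.5 104.8
side y 1 41 z@-100,0,100 [185.8 185.7 185.6] x range -87.1 107.1
side y -1 358 z@-100,0,100 [184.7 184.9 185.1] x range -107.6 107.9
```

View pics/h_side.png

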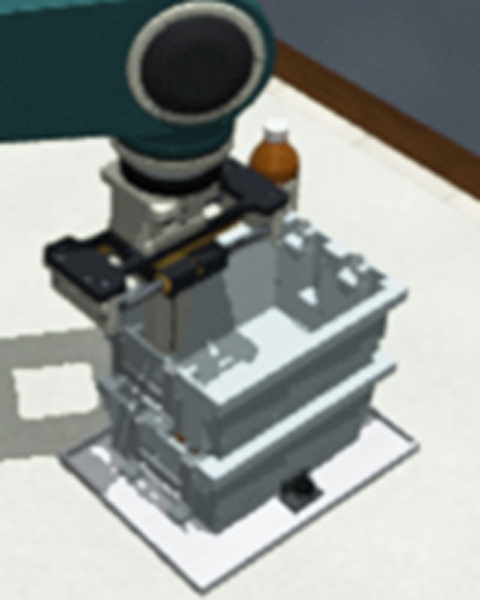

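>>> apply_moves:
  motion:
    - {"jaw":0,"yaw":0,"delta_pos":[0,0,-0.5]}
    - {"jaw":0,"yaw":0,"delta_pos":[0,0,-2]}
    - {"jaw":0,"yaw":0,"delta_pos":[0,0,-2.5]}
    - {"jaw":0,"yaw":0,"delta_pos":[0,0,-1]}

```text
time_s: 31.2
ee_pos: [433.1, -206.2, 246.1]
ee_rot: [-0.01, 0.698, 0.716, -0.002]
contact_force: [0.1, -0.2, 0.0]
finger_gap: 0.001
```

```bash
python3 - <<'E'
from h import *
check('i'); bands(); plan(*outT((99.5,0),L),215,0.025)
E
```

```text
top +y band 127 z 184.9 mean [-0.6 69.9] min [-90.   64.1] max [89.7 75.8]
top -y band 59 z 185.8 mean [ 54.4 -68.6] min [ 12.3 -74.3] max [ 89.5 -62.2]
top +x 60 z 184.5 mean [98.3 -0.6] min [ 89.2 -54.7] max [107.   54.6]
top -x 15 z 184.8 mean [-105.    37.5] min [-111.2   24.8] max [-94.6  53.9]
side +y band 135 z 186.0 mean [ 0.1 68.1] min [-90.   60.6] max [87.8 76.6]
side -y band 195 z 186.0 mean [ -3.9 -70.5] min [-89.8 -78.6] max [ 88.8 -63.4]
side +x 101 z 185.2 mean [102.6  -0.2] min [ 90.6 -54.9] max [110.5  54.6]
side -x 112 z 185.4 mean [-101.6   -1. ] min [-110.5  -54.5] max [-90.2  54.8]
top y 1 284 z@-100,0,100 [183.4 183.5 183.7] x range -107.5 104.8
top y -1 124 z@-100,0,100 [182.5 183.4 184.4] x range 12.3 104.4
side y 1 225 z@-100,0,100 [184.9 184.7 184.6] x range -105.5 106.9
side y -1 354 z@-100,0,100 [184.9 185.  185.1] x range -106.9 107.1
pos [ 433.1 -206.2  245.1] th 0.0267 tilt [-0.0166  0.0106] d [194.4   5.4 -30.1] yawdeg 0.1 N 5 j6 -0.52 F [-0.   0.2 -1.2]
[-0.0, 3.9, 0.54] 0.02
[-0.0, 3.9, 0.54] 0.02
[0.0, 3.9, 0.54] 0.02
[0.0, 3.9, 0.54] 0.02
[0.0, 3.9, 0.54] 0.02
```

>>> apply_moves:
  motion:
    - {"jaw":0,"yaw":0,"delta_pos":[0,3.5,0.3]}
    - {"jaw":0,"yaw":0,"delta_pos":[0,4.5,0.3]}
    - {"jaw":0,"yaw":0,"delta_pos":[0,4.5,0.4]}
    - {"jaw":0,"yaw":0,"delta_pos":[0,4,0.5]}
    - {"jaw":0,"yaw":0,"delta_pos":[0,2,0.5]}
    - {"jaw":0,"yaw":0,"delta_pos":[0,0,0.2]}
    - {"jaw":0,"yaw":0,"delta_pos":[0,0,0]}

```text
time_s: 32.0
ee_pos: [622.9, -200.1, 209.7]
ee_rot: [-0.012, 0.698, 0.716, -0.004]
contact_force: [-0.3, -0.1, -0.1]
finger_gap: 0.001
```

```bash
python3 - <<'E'
from h import *
plan(*outT((99.5,0),L),190,0.025)
E
```

```text
pos [ 622.9 -200.1  209.7] th 0.0256 tilt [-0.0228  0.0122] d [  4.6  -0.7 -19.7] yawdeg 0.04 N 1 j6 -0.38 F [-0.3 -0.1 -0.1]
[-0.11, 0.51, 1.96] 0.04
```

>>> apply_moves:
  motion:
    - {"jaw":0,"yaw":0,"delta_pos":[-0.1,0.5,0.7]}
    - {"jaw":0,"yaw":0,"delta_pos":[0,0,0.6]}
    - {"jaw":0,"yaw":0,"delta_pos":[0,0,0.3]}
    - {"jaw":0,"yaw":0,"delta_pos":[0,0,0.1]}
    - {"jaw":0,"yaw":0,"delta_pos":[0,0,0.1]}

```text
time_s: 32.5
ee_pos: [625.3, -201.3, 190.5]
ee_rot: [-0.012, 0.698, 0.716, -0.004]
contact_force: [0.2, -0.0, -1.0]
finger_gap: 0.004
```

>>> apply_moves:
  motion:
    - {"jaw":0,"yaw":0,"delta_pos":[0,0,0.1]}
    - {"jaw":0,"yaw":0,"delta_pos":[0,0,0.1]}

```text
time_s: 32.7
ee_pos: [625.2, -201.5, 189.0]
ee_rot: [-0.012, 0.699, 0.715, -0.003]
contact_force: [0.1, -0.7, 0.7]
finger_gap: 0.006
```

>>> apply_moves:
  motion:
    - {"jaw":0,"yaw":0,"delta_pos":[0,0,0.1]}

```text
time_s: 32.8
ee_pos: [625.1, -201.5, 188.2]
ee_rot: [-0.011, 0.699, 0.715, -0.003]
contact_force: [0.4, 0.7, 0.2]
finger_gap: 0.0
```

>>> apply_moves:
  motion:
    - {"jaw":0,"yaw":0,"delta_pos":[0,0,0.1]}

```text
time_s: 32.9
ee_pos: [625.2, -201.5, 187.2]
ee_rot: [-0.011, 0.699, 0.715, -0.003]
contact_force: [0.1, -0.3, 1.0]
finger_gap: 0.004
```

>>> apply_moves:
  motion:
    - {"jaw":0,"yaw":0,"delta_pos":[0,0,0.1]}
    - {"jaw":0,"yaw":0,"delta_pos":[0,0,0.1]}

```text
time_s: 33.1
ee_pos: [625.2, -201.4, 185.2]
ee_rot: [-0.011, 0.699, 0.715, -0.003]
contact_force: [-0.3, -0.3, 8.7]
finger_gap: 0.006
```

>>> apply_moves:
  motion:
    - {"jaw":0,"yaw":0,"delta_pos":[0,0,0.1]}

```text
time_s: 33.2
ee_pos: [625.3, -201.4, 185.2]
ee_rot: [-0.011, 0.699, 0.715, -0.003]
contact_force: [-2.9, 1.5, 13.6]
finger_gap: 0.001
```

>>> apply_moves:
  motion:
    - {"jaw":0,"yaw":0,"delta_pos":[0,0,0.1]}

```text
time_s: 33.3
ee_pos: [625.4, -201.4, 185.2]
ee_rot: [-0.01, 0.698, 0.716, -0.003]
contact_force: [-3.7, 2.0, 8.8]
finger_gap: 0.006
```

>>> apply_moves:
  motion:
    - {"jaw":0,"yaw":0,"delta_pos":[0,0,-0.5]}
    - {"jaw":0,"yaw":0,"delta_pos":[0,0,-3]}
    - {"jaw":0,"yaw":0,"delta_pos":[0,0,-4]}
    - {"jaw":0,"yaw":0,"delta_pos":[4,0,-4]}
    - {"jaw":0,"yaw":0,"delta_pos":[4.5,0,-1]}
    - {"jaw":0,"yaw":0,"delta_pos":[4.5,0,0]}
    - {"jaw":0,"yaw":0,"delta_pos":[4.5,0,0]}
    - {"jaw":0,"yaw":0,"delta_pos":[2,0,0]}
    - {"jaw":0,"yaw":0,"delta_pos":[0,0,0]}

```text
time_s: 34.2
ee_pos: [622.7, -6.4, 314.5]
ee_rot: [-0.011, 0.699, 0.715, -0.002]
contact_force: [1.5, -1.3, -0.6]
finger_gap: 0.003
```

```bash
python3 - <<'E'
from h import *
check('j'); bands(); o=bot.observe(); print(o['ee_pos'],o['contact_force'])
c=np.load('side.npz'); cv2.imwrite('pics/k.png',cv2.resize(c['color'][180:330,300:430,::-1],None,fx=4.5,fy=4,interpolation=cv2.INTER_CUBIC)[:600])
E
```

```text
top +y band 89 z 185.4 mean [-25.3  69.6] min [-89.9  64.6] max [81.  75.8]
top -y band 139 z 185.4 mean [  3.9 -68.5] min [-88.5 -74.6] max [ 89.4 -62.4]
top +x 59 z 184.6 mean [ 1.001e+02 -1.000e-01] min [ 90.1 -54.3] max [107.3  54.7]
top -x 54 z 184.7 mean [-103.8   -1.9] min [-111.7  -52.6] max [-94.6  45.4]
side +y band 179 z 186.0 mean [-7.1 68.4] min [-90.   61.3] max [88.3 76.5]
side -y band 198 z 186.2 mean [ -4.5 -70.5] min [-88.9 -77.7] max [ 89.9 -63.7]
side +x 99 z 185.2 mean [102.3  -0.2] min [ 89.8 -54.8] max [111.9  54.6]
side -x 112 z 185.4 mean [-101.3   -1.2] min [-109.7  -54.8] max [-90.7  53.7]
top y 1 199 z@-100,0,100 [184.  183.9 183.9] x range -107.5 93.4
top y -1 301 z@-100,0,100 [183.4 183.7 184. ] x range -108.7 105.2
side y 1 278 z@-100,0,100 [184.8 184.9 185.1] x range -106.1 109.7
side y -1 354 z@-100,0,100 [185.1 185.  185. ] x range -106.9 109.4
[622.83620938  -8.63597547 314.25014901] [ 0.13956943 -0.2402184   0.09445508]
```

View pics/k.png

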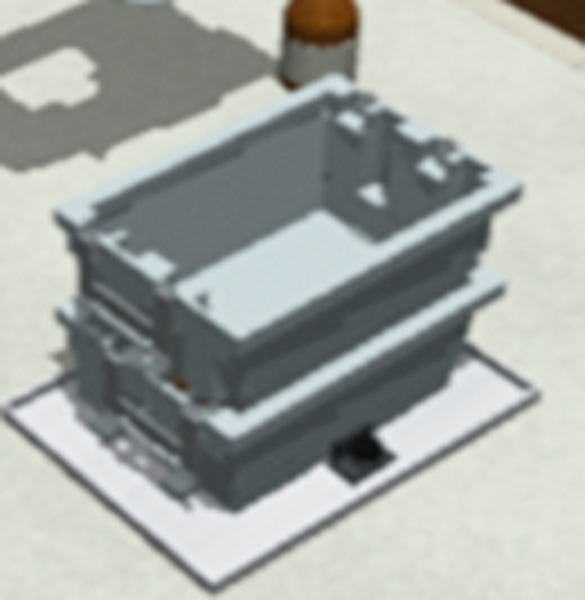

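View pics/j_top.png

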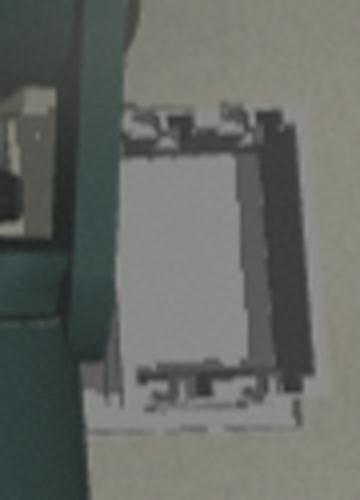

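The picture shows the totes stacked squarely, rims parallel and level. In the side crop the upper rim runs from (65,210) to (515,190), and the lower catch lies flush at about (140,410). Rim height is about 185 mm at both ends. The robot is clear, so I'm handing in.

```bash
python3 - <<'E'
from plant import bot
print(bot.sign_off())
E
```

```text
the job is handed in; nothing more can be done
None
```

The empty tote is stacked half-turned on the loaded tote, level and fully home at both ends. I handed the job in at about 34 s with the arm clear.

**What I did:**
- I felt the loaded tote's inner faces with the closed fingers. It sat at x 528.1, y -203.3 mm, 0.025 rad askew.
- I pushed the empty tote slightly to find its position along its length, then lifted it by its +y rim band, gave it the half turn and set its feet into the pockets.
- I pressed the +x end, then the -x end, then the +x end once more as a check. The highest downward press I read was 16.3 N. Forces are read only at the end of each move, so brief peaks between readings are not recorded.

**Last checks:**
- Both ends came to a hard stop with the rim at 185.1 to 185.3 mm, against a nominal 185 mm.
- After backing off, the side camera gave a rim height of 184.8 to 185.1 mm at every corner. The top camera read about 1 mm lower, within its calibration error.

**Less certain:**
- I could not read the catch angles directly. I take both catches as clicked because each end dropped suddenly away from the finger and then held rigid at full depth.
- The largest press I saw before the +x end dropped was about 4 N, below the expected 6 to 16 N. The true peak may have fallen between readings. The -x end went at about 8 N.
- Touches on the clamped tote while feeling for its faces reached about 25 N sideways.

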